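# Pack the bath bombs and stack the bottle carrier on the tote's bail arms

### The job

Swing both of the tote's bail arms fully out, gently lower every bath bomb from the sheet pan down onto the tote's felt floor (do not drop or press them), then swing both bail arms fully in again and stack the bottle carrier on them, level, centred and lengthwise along the tote. Leave the other things on the bench where they are.

Things in the scene. Friction and masses are not known exactly. Their poses are not given: they have to be found in the camera images.
- tote: deep open grey plastic crate, fixed in place; origin at the centre of its underside, z up; long axis y (282 mm), 212 mm along x, rim 105 mm high, walls 6 mm; a felt liner covers the floor, its top 10.5 mm above the origin, so it is about 94 mm deep; clear inside 200 x 270 mm. A steel bail arm is hinged near each end
- liner: grey felt liner 5 mm thick on the tote's floor; origin at the centre of its underside, its top 5 mm above
- bail_left (a joint): angle of the left bail (rad): 0 = fully in, level across the mouth; 1.57 = upright; 2.75 = fully out at its stop, leaning out past the tote's +y end, 25 degrees above level. Stiff hinge: stays where left, moves with about 1 N at the bar. A U of 10 mm round steel bar: 230 mm straight cross bar along the tote's x on two 60 mm legs. Pinch the cross bar from above; it turns between the fingers
- bail_right (a joint): angle of the right bail (rad): 0 = fully in, level across the mouth; 1.57 = upright; 2.75 = fully out at its stop, leaning out past the tote's -y end, 25 degrees above level. Stiff hinge: stays where left, moves with about 1 N at the bar. A U of 10 mm round steel bar: 230 mm straight cross bar along the tote's x on two 60 mm legs. Pinch the cross bar from above; it turns between the fingers
- bail_left_bar (a point): middle of the cross bar of the left bail, on the bar's axis; moves with the bail, 60 mm from the pivot line
- bail_left_pivot (a point): middle of the left bail's pivot line, fixed on the tote: 120 mm from the tote's centre towards its +y end, 110 mm above its underside; the bail turns about the tote's x axis through this point, and at 0 its bar lies 60 mm from here towards the tote's centre
- bail_right_bar (a point): middle of the cross bar of the right bail, on the bar's axis; moves with the bail, 60 mm from the pivot line
- bail_right_pivot (a point): middle of the right bail's pivot line, fixed on the tote: 120 mm from the tote's centre towards its -y end, 110 mm above its underside; the bail turns about the tote's x axis through this point, and at 0 its bar lies 60 mm from here towards the tote's centre
- bomb1_center (a point): pressed bath bomb, a white ball 54 mm in diameter with flat faces (31 mm across) at its top and bottom, so 44 mm high; about 110 g, brittle; stands on a flat face in the sheet pan at the start and may be absent; this point is its centre, 22 mm above its underside
- bomb2_center (a point): pressed bath bomb, a white ball 54 mm in diameter with flat faces (31 mm across) at its top and bottom, so 44 mm high; about 110 g, brittle; stands on a flat face in the sheet pan at the start and may be absent; this point is its centre, 22 mm above its underside
- bomb3_center (a point): pressed bath bomb, a white ball 54 mm in diameter with flat faces (31 mm across) at its top and bottom, so 44 mm high; about 110 g, brittle; stands on a flat face in the sheet pan at the start and may be absent; this point is its centre, 22 mm above its underside
- bomb4_center (a point): pressed bath bomb, a white ball 54 mm in diameter with flat faces (31 mm across) at its top and bottom, so 44 mm high; about 110 g, brittle; stands on a flat face in the sheet pan at the start and may be absent; this point is its centre, 22 mm above its underside
- carrier_grip (a point): grip point of the loose wooden bottle carrier: flat-bottomed tray 240 mm along its y, 160 mm along x, with four fixed bottles 64 mm high; 500 g; it falls through the tote's mouth unless the bails are in. In its middle an upright board handle, 16 mm thick along x, 120 mm long along y, top 100 mm above the underside. This point: in the handle, 85 mm above the underside
- pan: shallow aluminium sheet pan, 226 x 226 mm, fixed; floor 6 mm above the table, a low lip 4 mm thick all round standing 8 mm above the floor; origin at the centre of its underside, sides along its x and y; the bath bombs stand in it
- amber_bottle: bystander: small amber bottle, 48 mm wide, 110 mm high; origin under its centre
- candle_jar: bystander: lidded candle jar, 68 mm wide, 70 mm high; origin under its centre
- salve_tin: bystander: flat aluminium tin, 64 mm wide, 28 mm high; origin under its centre
- beaker: bystander: white ceramic cup, 64 mm wide, 75 mm high; origin under its centre
- spatula: bystander: spatula lying on the table
- label_box: bystander: small cardboard box 60 x 45 x 40 mm; origin under its centre
There are look-alikes about, which are no part of the job. What is shaped like the part that bears bomb3_center but turquoise or yellow is not meant.

How it is judged:
By the outcome, as a careful person would: the job done as asked, in the order asked, and still so for the second after the job is handed in, with the robot touching nothing.
Of bomb1, bomb2, bomb3, bomb4 only 2 to 4 are there at a start; the rules pass over those that are not, and their reading is None.
At some moment in a run one of bomb1, bomb2, bomb3, bomb4, carrier may be knocked a few centimetres aside while the robot is not near it.
It also fails if it takes over 210 s, if anything falls off the work surface, if the arm or the gripper's body presses on something with over 40 N, if the wrist force passes 120 N, or if a joint passes its speed limit or range.

### The arm

A 7-joint arm with a two-finger parallel gripper is mounted at the origin on the work surface. World frame = base frame: x ahead of the robot, y to its left, z up, the work surface at z = 0. Lengths are in m, angles in rad, forces in N, time in s.
With the tool pointing down it reaches from about 0.4 to 0.85 m from the base axis. Payload 10.4 kg.
Tool frame: the origin (TCP) lies on the centre line of the jaws, within the pads' length; the fingertips stand 14 mm ahead of it and the grasp point (between the pads) lies 5 mm behind it (manip.tip_reach is the distance from the TCP to the fingertips, in m); z points along the fingers, y is the line along which they close (so a half turn about z gives the same grasp; the last joint's range is limited). The gripper opens to 85 mm and grips with 20 to 120 N. Pads are 22 mm wide; open, the fingers measure 114 mm over their backs; the gripper's body (76 mm by 85 mm) begins 54 mm behind the grasp point. The pads swing forward as they close: fully open they stand 13 mm farther back than shut.
Start: joints at [-1.362, 0.332, -0.065, 1.46, 0.022, 1.35, -0.088], TCP at [0.144, 0.608, 0.206] pointing down, gripper open.
Joint ranges: [-2.6, 2.6], [-0.5, 2.12], [-1.47, 1.34], [0.16, 2.42], [-1.27, 4.41], [0.06, 2.06], [-2.6, 2.6]. Speed limits (rad/s): [2.22, 2.22, 2.79, 2.79, 3.14, 3.14, 3.14].

### API

Orientations are given as a unit quaternion [x, y, z, w].
In Python, from workcell import manip gives the robot as it stands.
- The arm moves only by the shell command python3 -m pendant 'ROWS' [FORCE]. ROWS is JSON, a list of rows, each a list of 7 numbers: the shift along the tool's x, y, z in units of 50 mm (1.0 is 50 mm), then the turn, a rotation vector about the tool's x, y, z in units of 8 degrees (1.0 is 8 degrees), then the opening, from -1 (shut) to 1 (fully open), so that 0 is half open. In form: [[dx, dy, dz, ax, ay, az, jaw], ...]. A call has exactly 10 rows; each row is the pose to reach, as a shift and turn from the pose commanded when the call began, along the tool's axes at that moment; what a row does not reach only later rows make up. A row lasts 1/8 s, in which the tool goes at most 62.5 mm and 10.7 degrees, less where a joint would pass 70% of its speed; a pose out of reach is approached as far as the arm can. A call with a gripper value outside its range is refused whole. The fingers move at their own pace and stop on an object; FORCE is the grip in N (left out, the last holds). Time passes only in rows, so rows that repeat a pose let the fingers close, or fill a call up. It gives the time, the measured TCP pose, the force, the opening and the grip force at its end, in the units of the state.
- manip.get_obs(): the state, without advancing time (a new reading comes with each control period).
- manip.camera(name): name is "scene" or "top"; returns (picture, depth): 420x560x3 uint8, red, green, blue; 420x560 float32, m along the optical axis (not along the pixel's ray), 0 where there is no reading.
- manip.get_calibration(name): a dict with "fx", "fy", "cx", "cy" (pixels), "xyz" and "orientation" of the camera in the world. Camera axes: x right, y up, looking along -z (the intrinsics and any distortion apply to the point x, -y, -z); pixel columns grow to the right and rows downward; lengths in m; the calibration is good to about 2 mm. A picture is of the moment at which its call begins. get_calibration takes no time and is no camera call.
- manip.hand_in(): hands the job in; it is judged then, once.
Trained networks look in the newest picture that a camera, given by its name, has taken for a name from the list of things; names that differ only in an ending like _2 or _b are one class to them, and where a whole thing is asked for, a point or a joint stands for the part that bears it (a point fixed in the world has none). Each returns a list of dicts, best first, with "p" (0 to 1); they miss things now and then, are a little off and sometimes report something else, mostly with a low value. They report only what shows in the picture. A call takes as long as a camera call. They do not tell look-alikes from the thing itself.
- manip.find_in(thing, camera): "box" ([left, top, right, bottom] in pixels, round what is visible of it).
- manip.trace(thing, camera): "pixels" (420x560 bool, what is visible of it) and "box" ([left, top, right, bottom] in pixels, round what is visible of it).
- manip.tip_of(thing, camera): "pixel" ([column, row] in pixels: a listed point, or the origin of a listed thing).
The state is a dict: "clock": time; "joint_pos": joint angles; "joint_velocities": joint speeds; "tau": joint torques, N m; "position": TCP position; "ee_rot": TCP orientation; "ft_force": force on the tool from outside, world axes, zero at the start; "torque": the same for the moment, N m; "grip_width": opening from 0.0 (shut) to 1.0 (fully open); "grasp_force": force on a finger pad.
Only numpy, scipy, OpenCV 4.12 (cv2) and the standard library are available. Lean on these libraries where they do the work, as an engineer would, in place of code of your own. Each camera call takes 0.05 s, during which the arm holds its last target. There are 200 camera calls.

## Working session

There is one attempt and no reset: what is moved stays moved. The work goes in short steps, Python scripts to look and compute and a shell command to move; the robot and the scene stay as the last step left them, time stands still between calls to the robot, and variables do not carry over. Pictures are saved under pics/ and viewed, at most 14 in all, crops included, and the job is handed in when it is done.

```bash
ls; mkdir -p pics; cat > h.py <<'E'
import numpy as np, cv2
from scipy.spatial.transform import Rotation as R
from workcell import manip
def world(cam,px,depth=None,z=None):
    c=manip.get_calibration(cam);u,v=px
    d=np.array([(u-c['cx'])/c['fx'],-(v-c['cy'])/c['fy'],-1.])
    w=R.from_quat(c['orientation']).apply(d);o=np.array(c['xyz'])
    return o+w*(depth if depth is not None else (z-o[2])/w[2])
def cloud(cam,D):
    c=manip.get_calibration(cam);v,u=np.mgrid[0:420,0:560]
    d=np.stack([(u-c['cx'])/c['fx'],-(v-c['cy'])/c['fy'],-np.ones(u.shape)],-1)*D[...,None]
    return R.from_quat(c['orientation']).apply(d.reshape(-1,3)).reshape(420,560,3)+np.array(c['xyz'])
def snap(cam,name=None):
    p,D=manip.camera(cam)
    if name: cv2.imwrite('pics/'+name,p[...,::-1])
    return p,D
E
python3 - <<'E'
from h import *
for c in ('top','scene'):
    p,D=snap(c,c+'0.png'); print(manip.get_calibration(c)); P=cloud(c,D)
    for t in ['tote','bail_left_bar','bail_right_bar','bomb1_center','carrier_grip','pan']:
        r=manip.tip_of(t,c)
        for q in r[:8]:
            u,v=[int(round(x)) for x in q['pixel']]
            print(c,t,round(q['p'],2),u,v,P[min(v,419),min(u,559)].round(3))
print(manip.get_obs())
E
```

```text
pics
{'fx': 435.02091866920466, 'fy': 435.02091866920466, 'cx': 276.8978130027822, 'cy': 209.656195595228, 'xyz': array([0.38812391, 0.04977701, 1.23200793]), 'orientation': array([ 0.06068728, -0.03760226, -0.70220851,  0.7083829 ])}
top tote 0.84 308 218 [0.536 0.003 0.009]
top bail_left_bar 0.79 288 211 [0.541 0.058 0.119]
top bail_right_bar 0.86 336 213 [ 0.535 -0.064  0.125]
top bomb1_center 0.56 220 140 [0.747 0.25  0.063]
top carrier_grip 0.91 449 222 [ 0.517 -0.357  0.101]
top pan 0.69 185 220 [0.528 0.354 0.004]
{'fx': 538.4883170073061, 'fy': 538.4883170073061, 'cx': 289.7817577418912, 'cy': 211.29695942576527, 'xyz': array([ 1.37292333, -0.25126441,  1.49014216]), 'orientation': array([0.23452142, 0.15369187, 0.54550211, 0.78981388])}
scene tote 0.67 266 231 [0.542 0.007 0.014]
scene bail_left_bar 0.78 282 206 [0.471 0.088 0.013]
scene bail_right_bar 0.74 245 217 [ 0.465 -0.038  0.007]
scene bail_right_bar 0.73 365 198 [0.533 0.359 0.006]
scene carrier_grip 0.97 142 246 [ 0.511 -0.366  0.099]
scene pan 0.76 365 196 [0.525 0.363 0.005]
scene pan 0.66 267 233 [0.549 0.007 0.012]
scene pan 0.42 297 167 [0.353 0.186 0.033]
{'clock': 0.7, 'joint_pos': array([-1.36159344,  0.33218163, -0.06470753,  1.46009077,  0.02160733,
        1.34992846, -0.0884787 ]), 'joint_velocities': array([-0.00151747,  0.00156998,  0.00032931, -0.00136106,  0.0009677 ,
        0.00079035,  0.00035273]), 'tau': array([ 2.92894338e-04, -6.25097609e+01,  4.94050223e-02, -3.91776073e+01,
        1.64811808e-02,  1.66504815e-03,  3.53943835e-05]), 'position': array([0.14356754, 0.60830583, 0.20565344]), 'ee_rot': array([ 1.15625707e-01,  9.93292854e-01,  4.35706449e-05, -1.60392458e-06]), 'ft_force': array([-0.55137248, -0.36397763,  0.32080427]), 'torque': array([ 0.00354062, -0.06032146, -0.01460589]), 'grasp_force': 0.0, 'grip_width': 0.9967517508104609}
```

View pics/top0.png

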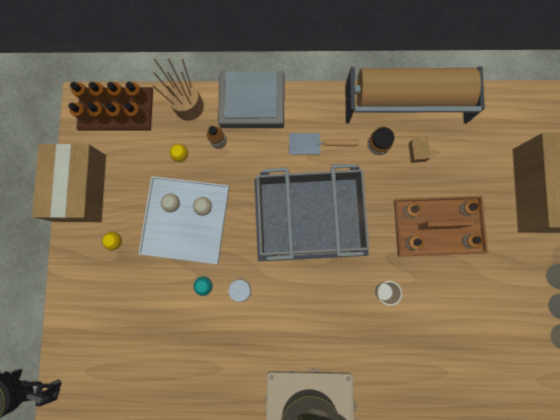

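View pics/scene0.png

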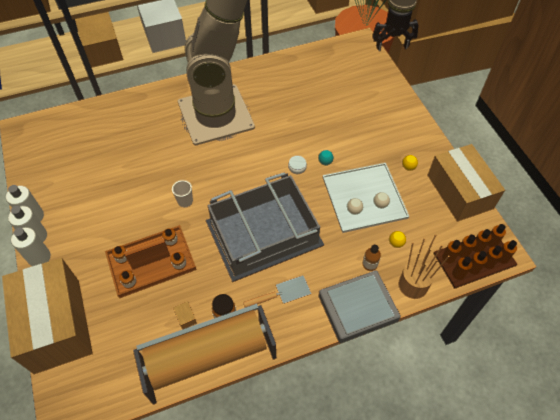

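The top view shows the tote at (311,215) with bars at x≈288 and x≈344, the carrier at (440,226) and the pan at (185,220). There are five bomb-shaped things: white at (170,203) and (203,206), yellow at (179,153) and (112,241), and turquoise at (203,286). The two white ones stand in the pan and fit the description; the coloured ones are look-alikes outside it. Next I'll measure and take a crop to confirm.

```bash
python3 - <<'E'
from h import *
p,D=snap('top');P=cloud('top',D)
cv2.imwrite('pics/crop_pan.png',cv2.resize(p[130:310,90:260],None,fx=3.3,fy=3.3,interpolation=cv2.INTER_CUBIC)[...,::-1])
X,Y,Z=P[...,0],P[...,1],P[...,2]
m=(Z>.025)&(Z<.07)&(abs(X-.528)<.10)&(abs(Y-.354)<.10)&(D>0)
n,l,s,c=cv2.connectedComponentsWithStats(m.astype(np.uint8))
for i in range(1,n):
    if s[i,4]>30:
        q=P[l==i];t=q[q[:,2]>q[:,2].max()-.006]
        print('bomb',c[i],s[i,4],'top',t.mean(0).round(4),'mid',((q.min(0)+q.max(0))/2).round(4),q[:,2].max(), p[l==i].mean(0))
def rect(name,m):
    q=P[m]; r=cv2.minAreaRect(q[:,:2].astype(np.float32)); print(name,m.sum(),np.round(r[0],4),np.round(r[1],3),r[2],'z',np.median(q[:,2]))
tote=(abs(X-.54)<.2)&(abs(Y-0)<.2)
rect('rim',tote&(Z>.099)&(Z<.109)&(abs(X-.54)<.135)&(abs(Y)<.165))
rect('barL',tote&(Z>.110)&(Z<.13)&(Y>.02)&(Y<.1))
rect('barR',tote&(Z>.110)&(Z<.13)&(Y<-.02)&(Y>-.1))
for nm,y0,y1 in (('L',.03,.09),('R',-.09,-.03)):
    for xs in (.46,.48,.5,.52,.54,.56,.58,.6,.62):
        k=tote&(abs(X-xs)<.01)&(Y>y0)&(Y<y1)&(Z>.10)&(Z<.14)
        if k.any(): print(nm,P[k].mean(0).round(3),P[k][:,2].max().round(3),end=' ')
    print()
car=(abs(X-.515)<.13)&(abs(Y+.36)<.17)
rect('carrier',car&(Z>.008)&(Z<.11)); rect('handle',car&(Z>.09)&(Z<.12))
rect('pan',(abs(X-.528)<.16)&(abs(Y-.354)<.16)&(Z>.003)&(Z<.02)&(p.min(-1)>130))
E
```

```text
bomb [169.3297491 202.3655914] 279 top [0.5744 0.393  0.0497] mid [0.5744 0.3932 0.0398] 0.053179869825457304 [140.09318996 138.40860215 122.02508961]
bomb [201.725 205.625] 280 top [0.5655 0.3006 0.0501] mid [0.5651 0.3004 0.0406] 0.054328327879734406 [140.68214286 139.03928571 122.57142857]
rim 889 [ 0.5385 -0.0025] [0.229 0.284] 2.980273485183716 z 0.10379645291203232
barL 459 [0.5373 0.0736] [0.24  0.051] 0.31426191329956055 z 0.1162761163848296
barR 454 [ 0.5469 -0.0751] [0.241 0.047] 0.5475618243217468 z 0.11927532712549149
L [0.46  0.053 0.116] 0.121 L [0.48  0.054 0.116] 0.12 L [0.5   0.055 0.116] 0.12 L [0.52  0.057 0.116] 0.12 L [0.539 0.057 0.116] 0.12 L [0.561 0.06  0.117] 0.122 L [0.58  0.06  0.116] 0.121 L [0.6   0.062 0.117] 0.12 L [0.62  0.063 0.116] 0.12 
R [ 0.46  -0.068  0.12 ] 0.123 R [ 0.481 -0.066  0.119] 0.123 R [ 0.5   -0.065  0.12 ] 0.124 R [ 0.519 -0.064  0.12 ] 0.124 R [ 0.54  -0.062  0.119] 0.125 R [ 0.56  -0.061  0.12 ] 0.124 R [ 0.581 -0.06   0.119] 0.124 R [ 0.6   -0.059  0.119] 0.122 R [ 0.62  -0.057  0.12 ] 0.124 
carrier 2643 [ 0.5252 -0.3626] [0.177 0.244] 2.5054309368133545 z 0.028310868317090065
handle 300 [ 0.5166 -0.3607] [0.016 0.119] 2.4666829109191895 z 0.09870591199160328
pan 4308 [0.531  0.3572] [0.227 0.228] 83.29949951171875 z 0.005726245757670334
```

View pics/crop_pan.png

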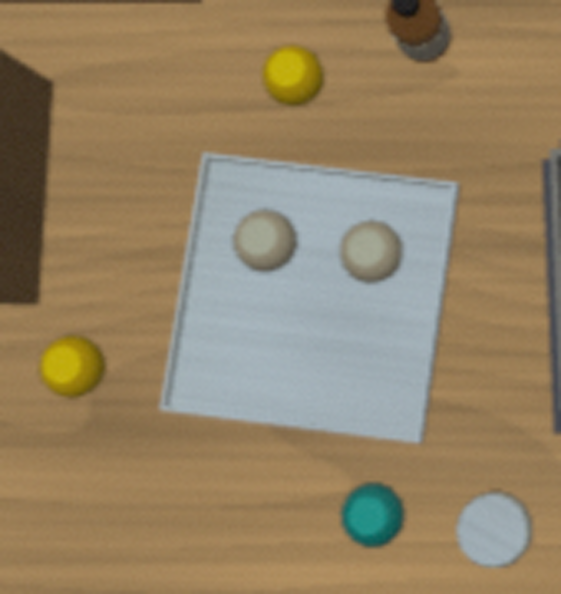

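The crop shows two white bombs standing in the pan, at crop (265,240) and (371,251). The yellow and turquoise ones are outside it, so two bombs are present. I'll start with the left bail.

```bash
cat >> h.py <<'E'
TC=np.array([.5385,-.0025]);TY=3.4
def tote(x,y,z):
    t=np.radians(TY);return np.array([TC[0]+x*np.cos(t)-y*np.sin(t),TC[1]+x*np.sin(t)+y*np.cos(t),z])
def go(p,yaw=90+TY):
    """row taking TCP to p, tool down, closing line at yaw deg"""
    o=manip.get_obs();r=R.from_quat(o['ee_rot']);best=None
    for k in (0,180):
        a=np.radians(yaw+k);y=np.array([np.cos(a),np.sin(a),0]);z=np.array([0,0,-1.]);x=np.cross(y,z)
        v=(r.inv()*R.from_matrix(np.c_[x,y,z])).as_rotvec()
        if best is None or np.linalg.norm(v)<np.linalg.norm(best): best=v
    d=r.inv().apply(np.array(p)-o['position'])
    print('row',(d/.05).round(2),(np.degrees(best)/8).round(2))
E
python3 -c "
from h import *
go(tote(0,.06,.20)); print(tote(0,.06,.2))"; python3 -m pendant --help | head
```

```text
row [-10.15  -8.93   0.11] [ 0.   -0.   -2.09]
[0.53494162 0.05739439 0.2       ]invalid input: not JSON, or not a number
```

```bash
python3 -m pendant '[[-10.15,-8.93,0.1,0,0,-2.09,0],[-10.15,-8.93,0.1,0,0,-2.09,0],[-10.15,-8.93,0.1,0,0,-2.09,0],[-10.15,-8.93,0.1,0,0,-2.09,0],[-10.15,-8.93,0.1,0,0,-2.09,0],[-10.15,-8.93,0.1,0,0,-2.09,0],[-10.15,-8.93,0.1,0,0,-2.09,0],[-10.15,-8.93,0.1,0,0,-2.09,0],[-10.15,-8.93,0.1,0,0,-2.09,0],[-10.15,-8.93,0.1,0,0,-2.09,0]]' 30; python3 -c "
from h import *
go(tote(0,.06,.14)); go(tote(0,.06,.106))"
```

```text
clock: 2.0
position: [0.5064, 0.097, 0.2014]
ee_rot: [-0.03, 1.0, 0.0, 0.0]
ft_force: [-0.0, 1.1, -1.0]
grip_width: 0.499
grasp_force: 0.0
row [-0.52 -0.83  1.23] [0.   0.01 0.01]
row [-0.52 -0.83  1.91] [0.   0.01 0.01]
```

```bash
python3 -m pendant '[[-0.52,-0.83,0,0,0,0,0],[-0.52,-0.83,0.6,0,0,0,0],[-0.52,-0.83,1,0,0,0,0],[-0.52,-0.83,1,0,0,0,0],[-0.52,-0.83,1,0,0,0,0],[-0.52,-0.83,1,0,0,0,0],[-0.52,-0.83,1,0,0,0,0],[-0.52,-0.83,1,0,0,0,0],[-0.52,-0.83,1,0,0,0,0],[-0.52,-0.83,1,0,0,0,0]]' ; python3 -c "
from h import *
go(tote(0,.06,.105))"
```

```text
clock: 3.25
position: [0.5339, 0.0588, 0.151]
ee_rot: [-0.03, 1.0, 0.0, 0.0]
ft_force: [-0.5, 0.7, 0.4]
grip_width: 0.5
grasp_force: 0.0
row [-0.02 -0.03  0.92] [0. 0. 0.]
```

```bash
python3 -m pendant '[[0,-0.03,0.4,0,0,0,0],[0,-0.03,0.8,0,0,0,0],[0,-0.03,0.9,0,0,0,0],[0,-0.03,0.9,0,0,0,0],[0,-0.03,0.9,0,0,0,-1],[0,-0.03,0.9,0,0,0,-1],[0,-0.03,0.9,0,0,0,-1],[0,-0.03,0.9,0,0,0,-1],[0,-0.03,0.9,0,0,0,-1],[0,-0.03,0.9,0,0,0,-1]]' 30
python3 -c "
import numpy as np
for a in np.linspace(0,2.75,12): print(round(a,2),round((.06-.06*np.cos(a))/.05,2),round(-.06*np.sin(a)/.05,2))"
```

```text
clock: 4.5
position: [0.5339, 0.0574, 0.1059]
ee_rot: [-0.03, 1.0, 0.0, -0.0]
ft_force: [-0.5, -0.1, 0.2]
grip_width: 0.003
grasp_force: 0.0
0.0 0.0 -0.0
0.25 0.04 -0.3
0.5 0.15 -0.58
0.75 0.32 -0.82
1.0 0.55 -1.01
1.25 0.82 -1.14
1.5 1.12 -1.2
1.75 1.41 -1.18
2.0 1.7 -1.09
2.25 1.95 -0.93
2.5 2.16 -0.72
2.75 2.31 -0.46
```

```bash
python3 - <<'E'
from h import *
p,D=snap('scene'); cv2.imwrite('pics/s1.png',cv2.resize(p[120:300,180:380],None,fx=3.5,fy=3.3)[...,::-1])
E
```

```text
(no output)
```

View pics/s1.png

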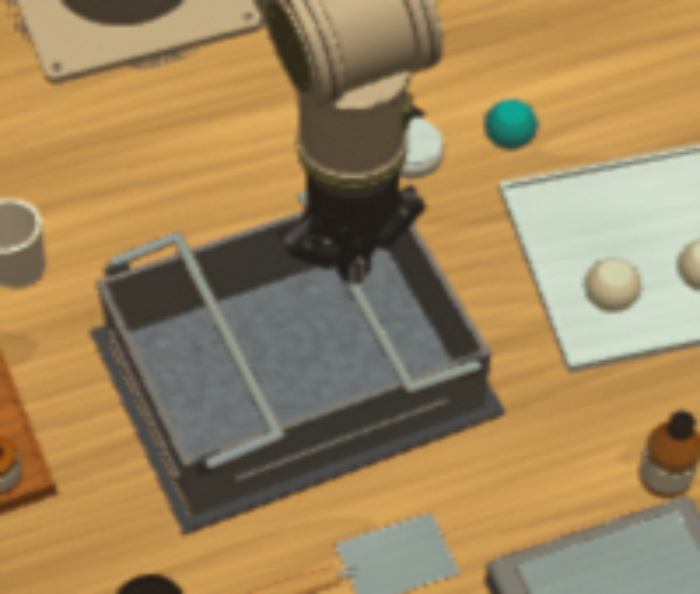

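The left bar runs to crop (410,385). The shut fingertips are at (355,275), beside or on the bar, with nothing held. I'll measure the bar again from depth in both cameras.

```bash
python3 - <<'E'
from h import *
t=np.radians(TY)
for c in ('top','scene'):
    p,D=snap(c);P=cloud(c,D)
    x=(P[...,0]-TC[0])*np.cos(t)+(P[...,1]-TC[1])*np.sin(t); y=-(P[...,0]-TC[0])*np.sin(t)+(P[...,1]-TC[1])*np.cos(t); z=P[...,2]
    for s in (1,-1):
      for xc in (-.09,-.06,-.03,0,.03,.06,.09):
        k=(abs(x-xc)<.012)&(y*s>.02)&(y*s<.11)&(z>.085)&(z<.15)&(D>0)
        if k.any(): print(c,s,xc,k.sum(),'y',np.percentile(y[k],[5,50,95]).round(4),'z',np.percentile(z[k],[5,50,95]).round(4))
print(manip.get_obs()['ft_force'],manip.get_obs()['grip_width'])
E
```

```text
top -1 -0.09 112 y [-0.1037 -0.0621 -0.032 ] z [0.1002 0.1057 0.121 ]
top -1 -0.06 36 y [-0.0644 -0.0599 -0.056 ] z [0.115  0.119  0.1216]
top -1 -0.03 36 y [-0.0637 -0.0592 -0.0555] z [0.1161 0.1191 0.1232]
top -1 0 36 y [-0.0649 -0.0597 -0.0555] z [0.1154 0.1194 0.1223]
top -1 0.03 34 y [-0.0645 -0.0597 -0.0564] z [0.1151 0.1203 0.1228]
top -1 0.06 35 y [-0.0644 -0.0598 -0.0559] z [0.1159 0.1199 0.1234]
top -1 0.09 34 y [-0.0637 -0.0588 -0.0555] z [0.116  0.1201 0.1234]
scene 1 -0.09 32 y [0.0213 0.0364 0.0517] z [0.0889 0.1037 0.1133]
scene 1 -0.06 2 y [0.0553 0.0572 0.0591] z [0.1214 0.1215 0.1215]
scene 1 0 35 y [0.0502 0.0596 0.0724] z [0.1114 0.1381 0.1481]
scene 1 0.03 24 y [0.0567 0.0609 0.0649] z [0.1126 0.1173 0.1204]
scene 1 0.06 22 y [0.0573 0.0606 0.065 ] z [0.1144 0.1172 0.1222]
scene 1 0.09 34 y [0.0452 0.0613 0.0848] z [0.1034 0.1167 0.122 ]
scene -1 -0.09 140 y [-0.1049 -0.0642 -0.0252] z [0.0861 0.1009 0.1235]
scene -1 -0.06 22 y [-0.0635 -0.0596 -0.0553] z [0.1191 0.1221 0.1268]
scene -1 -0.03 29 y [-0.064  -0.0599 -0.0551] z [0.1158 0.1224 0.1283]
scene -1 0 22 y [-0.064  -0.0597 -0.056 ] z [0.1127 0.1211 0.1262]
scene -1 0.03 24 y [-0.0629 -0.0591 -0.0552] z [0.117  0.1211 0.1267]
scene -1 0.06 25 y [-0.0633 -0.0596 -0.055 ] z [0.1158 0.1198 0.1254]
scene -1 0.09 34 y [-0.0942 -0.0592 -0.0361] z [0.104  0.1204 0.1264]
[-0.27582902  0.35009531 -0.31227041] -0.0012510543284941025
```

```bash
python3 - <<'E'
from h import *
print(manip.tip_reach,[a for a in dir(manip) if a[0]!='_'])
p,D=snap('scene');P=cloud('scene',D)
c=manip.get_calibration('scene')
def pix(w):
    d=R.from_quat(c['orientation']).inv().apply(np.array(w)-c['xyz']);return c['cx']+c['fx']*d[0]/-d[2],c['cy']-c['fy']*d[1]/-d[2]
o=manip.get_obs()['position']
print('tcp px',pix(o),'tip',pix(o-[0,0,.014]),'barmid',pix(tote(0,.06,.110)))
cv2.imwrite('pics/s2.png',cv2.resize(p[170:240,240:320],None,fx=8,fy=8,interpolation=cv2.INTER_CUBIC)[...,::-1])
t=np.radians(TY)
for v in range(196,214,2):
    print(v,[tuple((P[v,u]*1000).astype(int)) for u in range(274,290,3)])
E
```

```text
0.014 ['MotionError', 'camera', 'find_in', 'get_calibration', 'get_obs', 'hand_in', 'tip_of', 'tip_reach', 'trace']
tcp px (np.float64(279.99505836756265), np.float64(208.48663422679365)) tip (np.float64(280.0051843887996), np.float64(210.95163936096216)) barmid (np.float64(280.11096206771384), np.float64(208.02757754438775))
196 [(np.int64(537), np.int64(37), np.int64(189)), (np.int64(552), np.int64(41), np.int64(206)), (np.int64(548), np.int64(52), np.int64(197)), (np.int64(546), np.int64(62), np.int64(189)), (np.int64(543), np.int64(72), np.int64(179)), (np.int64(439), np.int64(124), np.int64(8))]
198 [(np.int64(543), np.int64(35), np.int64(188)), (np.int64(546), np.int64(43), np.int64(187)), (np.int64(546), np.int64(52), np.int64(183)), (np.int64(546), np.int64(62), np.int64(177)), (np.int64(443), np.int64(111), np.int64(9)), (np.int64(449), np.int64(120), np.int64(13))]
200 [(np.int64(549), np.int64(33), np.int64(187)), (np.int64(541), np.int64(45), np.int64(168)), (np.int64(544), np.int64(53), np.int64(168)), (np.int64(542), np.int64(63), np.int64(161)), (np.int64(449), np.int6
[... 1026 characters left out ...]
.int64(118)), (np.int64(481), np.int64(87), np.int64(16)), (np.int64(482), np.int64(97), np.int64(12)), (np.int64(482), np.int64(107), np.int64(6))]
210 [(np.int64(473), np.int64(58), np.int64(7)), (np.int64(475), np.int64(68), np.int64(6)), (np.int64(483), np.int64(75), np.int64(14)), (np.int64(550), np.int64(61), np.int64(119)), (np.int64(488), np.int64(95), np.int64(10)), (np.int64(494), np.int64(102), np.int64(15))]
212 [(np.int64(486), np.int64(54), np.int64(17)), (np.int64(489), np.int64(63), np.int64(17)), (np.int64(490), np.int64(73), np.int64(13)), (np.int64(557), np.int64(58), np.int64(120)), (np.int64(495), np.int64(92), np.int64(10)), (np.int64(501), np.int64(100), np.int64(14))]
```

View pics/s2.png

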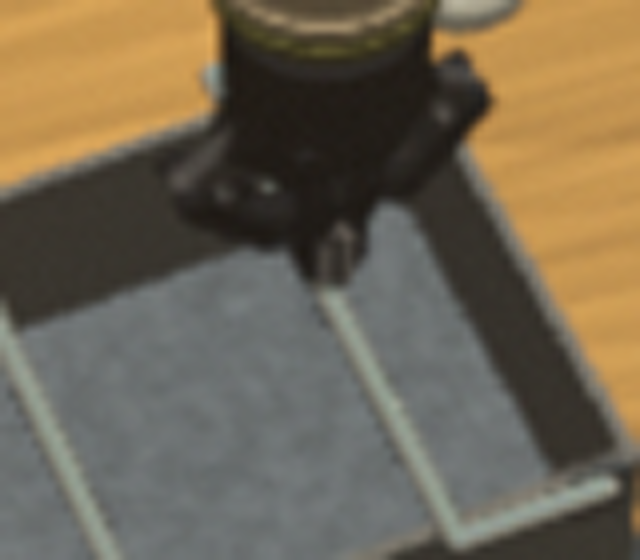

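The shut fingertips end at crop (330,285), visibly above the bar, at about z 0.12 instead of 0.092. So the gripper stands higher than the stated geometry suggests. I'll open, go 20 mm lower and close again. The gripper body clears the bar either way.

```bash
python3 -m pendant '[[0,0,0,0,0,0,0],[0,0,0,0,0,0,0],[0,0,0,0,0,0,0],[0,0,0.2,0,0,0,0],[0,0,0.4,0,0,0,0],[0,0,0.4,0,0,0,-1],[0,0,0.4,0,0,0,-1],[0,0,0.4,0,0,0,-1],[0,0,0.4,0,0,0,-1],[0,0,0.4,0,0,0,-1]]' 30
```

```text
clock: 5.95
position: [0.5338, 0.0579, 0.086]
ee_rot: [-0.03, 1.0, 0.0, -0.0]
ft_force: [-1.1, 4.0, -3.0]
grip_width: 0.098
grasp_force: 29.8
```

The bar is gripped now, so the gripper stands about 20 mm higher than reported. I'll swing the left bail out along its arc.

```bash
python3 -m pendant '[[0,0.04,-0.3,0,0,0,-1],[0,0.15,-0.58,0,0,0,-1],[0,0.32,-0.82,0,0,0,-1],[0,0.55,-1.01,0,0,0,-1],[0,0.82,-1.14,0,0,0,-1],[0,1.12,-1.2,0,0,0,-1],[0,1.41,-1.18,0,0,0,-1],[0,1.70,-1.09,0,0,0,-1],[0,1.95,-0.93,0,0,0,-1],[0,2.16,-0.72,0,0,0,-1]]' 30
python3 -m pendant '[[0,0.08,0.13,0,0,0,-1],[0,0.17,0.28,0,0,0,-1],[0,0.18,0.32,0,0,0,-1],[0,0.18,0.32,0,0,0,-1],[0,0.18,0.32,0,0,0,-1],[0,0.18,0.32,0,0,0,-1],[0,0.18,0.32,0,0,0,-0.4],[0,0.18,0.32,0,0,0,-0.4],[0,0.18,0.32,0,0,0,-0.4],[0,0.18,0.32,0,0,0,-0.4]]'
python3 - <<'E'
from h import *
p,D=snap('top');snap('scene','s3.png');P=cloud('top',D)
x,y,z=P[...,0],P[...,1],P[...,2]
for s in ('top','scene'):
  r=manip.tip_of('bail_left_bar',s);print(r[:2])
E
```

```text
clock: 7.2
position: [0.5272, 0.166, 0.121]
ee_rot: [-0.03, 1.0, -0.0, -0.0]
ft_force: [-0.2, 0.5, -0.5]
grip_width: 0.003
grasp_force: 0.0
clock: 8.45
position: [0.5269, 0.1742, 0.106]
ee_rot: [-0.03, 1.0, 0.0, -0.0]
ft_force: [0.2, -0.2, 0.0]
grip_width: 0.302
grasp_force: 0.0
[{'pixel': [275.8, 208.3], 'p': 0.94}]
[{'pixel': [291.7, 193.4], 'p': 0.54}]
```

View pics/s3.png

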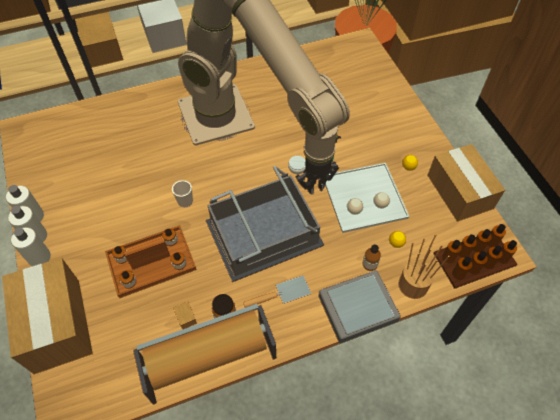

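The left bail slipped out when it was partly raised, with its bar around (290,195). The pinch was too shallow. I'll measure the bar and the true fingertip height.

```bash
python3 - <<'E'
from h import *
t=np.radians(TY)
for c in ('top','scene'):
    p,D=snap(c);P=cloud(c,D)
    x=(P[...,0]-TC[0])*np.cos(t)+(P[...,1]-TC[1])*np.sin(t); y=-(P[...,0]-TC[0])*np.sin(t)+(P[...,1]-TC[1])*np.cos(t); z=P[...,2]
    for xc in (-.06,-.03,0,.03,.06,.09):
        k=(abs(x-xc)<.012)&(y>.04)&(y<.15)&(z>.112)&(z<.2)&(D>0)
        if k.any(): print(c,xc,k.sum(),'y',np.percentile(y[k],[5,50,95]).round(3),'z',np.percentile(z[k],[5,50,95]).round(3))
    # gripper: dark pixels near TCP
    o=manip.get_obs()['position']
    k=(np.hypot(P[...,0]-o[0],P[...,1]-o[1])<.06)&(z>.03)&(z<.3)&(p.max(-1)<70)&(P[...,1]>.152)
    print(c,'tcp',o.round(3),'grip px',k.sum(),'z pct',np.percentile(z[k],[0,1,3,10]).round(3))
    kk=k&(z<np.percentile(z[k],8)); print(P[kk].mean(0).round(3), np.argwhere(kk).mean(0))
p,D=snap('scene'); cv2.imwrite('pics/s4.png',cv2.resize(p[130:220,260:360],None,fx=7,fy=6.6,interpolation=cv2.INTER_CUBIC)[...,::-1])
E
```

```text
top -0.06 40 y [0.084 0.088 0.093] z [0.16  0.164 0.166]
top -0.03 40 y [0.084 0.088 0.092] z [0.161 0.164 0.168]
top 0 45 y [0.085 0.09  0.133] z [0.16  0.164 0.197]
top 0.03 39 y [0.084 0.088 0.092] z [0.161 0.165 0.169]
top 0.06 37 y [0.085 0.089 0.093] z [0.161 0.164 0.167]
top 0.09 36 y [0.084 0.089 0.093] z [0.16  0.164 0.168]Traceback (most recent call last):
  File "<stdin>", line 12, in <module>
    return _quantile_unchecked(
        a, q, axis, out, overwrite_input, method, keepdims, weights)
    return _ureduce(a,
                    func=_quantile_ureduce_func,
    ...<5 lines>...
                    overwrite_input=overwrite_input,
                    method=method)
    r = func(a, **kwargs)
    result = _quantile(arr,
                       quantiles=q,
    ...<2 lines>...
                       out=out,
                       weights=wgt)
    slices_having_nans = np.isnan(arr[-1, ...])
                                  ~~~^^^^^^^^^
IndexError: index -1 is out of bounds for axis 0 with size 0
```

The bar is at tote y=0.0885, z=0.160, so radius 59 mm (as it should be) and about 1.0 rad. The evidence (tip pixel about 5.5 rows high, marginal tip grip) says true z ≈ reported + 31 mm. I'll put that into the helper and grip again, deeper.

```bash
sed -i "s/d=r.inv().apply(np.array(p)-o\['position'\])/d=r.inv().apply(np.array(p)-[0,0,ZO]-o['position'])/" h.py; echo "ZO=.031" >> h.py
python3 -m pendant '[[0,0,-1.5,0,0,0,0],[0,0,-1.5,0,0,0,0],[0,-1.7,-1.5,0,0,0,0],[0,-1.7,-1.5,0,0,0,0],[0,-1.7,-1.5,0,0,0,0],[0,-1.7,-1.5,0,0,0,0],[0,-1.7,-1.5,0,0,0,0],[0,-1.7,-1.5,0,0,0,0],[0,-1.7,-1.5,0,0,0,0],[0,-1.7,-1.5,0,0,0,0]]'
python3 - <<'E'
from h import *
go(tote(0,.0885,.155))
p,D=snap('scene');P=cloud('scene',D);o=manip.get_obs()['position']
k=(np.hypot(P[...,0]-o[0],P[...,1]-o[1])<.07)&(P[...,2]>.12)&(p.max(-1)<80)
for b in np.arange(.14,.26,.01):
    m=k&(abs(P[...,2]-b)<.005)
    if m.sum()>2: print(round(b,2),m.sum(),P[m].mean(0).round(3))
cv2.imwrite('pics/s4.png',cv2.resize(p[130:220,240:340],None,fx=7,fy=6.6,interpolation=cv2.INTER_CUBIC)[...,::-1])
E
```

```text
clock: 9.95
position: [0.532, 0.0895, 0.181]
ee_rot: [-0.03, 1.0, 0.0, 0.0]
ft_force: [0.2, -0.0, 0.2]
grip_width: 0.5
grasp_force: 0.0
row [-0.02 -0.07  1.14] [0.   0.   0.01]
0.21 4 [0.539 0.066 0.21 ]
0.22 11 [0.538 0.085 0.221]
0.23 27 [0.539 0.09  0.23 ]
0.24 23 [0.538 0.084 0.241]
0.25 16 [0.536 0.093 0.251]
```

View pics/s4.png

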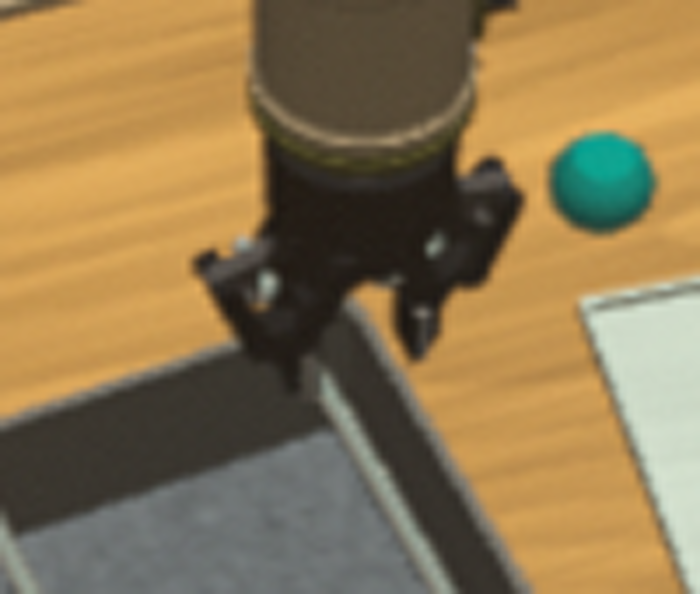

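The fingertips are at full-picture pixels (281.7,189) and (299.3,183.8). I'll get their height from the plane x = TCP x.

```bash
python3 - <<'E'
from h import *
c=manip.get_calibration('scene');o=manip.get_obs()['position'];o0=np.array(c['xyz'])
for px in ((281.7,189),(299.3,183.8),(290.5,186.4)):
    w=world('scene',px,depth=1.)-o0
    for dx in (0,.008): print(px,(o0+w*((o[0]+dx-o0[0])/w[0])).round(4),o.round(4))
E
```

```text
(281.7, 189) [0.532  0.0636 0.2043] [0.532  0.0894 0.181 ]
(281.7, 189) [0.54   0.0606 0.2166] [0.532  0.0894 0.181 ]
(299.3, 183.8) [0.532  0.1187 0.2034] [0.532  0.0894 0.181 ]
(299.3, 183.8) [0.54   0.1152 0.2156] [0.532  0.0894 0.181 ]
(290.5, 186.4) [0.532  0.0911 0.2039] [0.532  0.0894 0.181 ]
(290.5, 186.4) [0.54   0.0878 0.2161] [0.532  0.0894 0.181 ]
```

```bash
sed -i 's/ZO=.031/ZO=.033/' h.py
python3 -m pendant '[[0,-0.05,0.6,0,0,0,0],[0,-0.05,1.18,0,0,0,0],[0,-0.05,1.18,0,0,0,0],[0,-0.05,1.18,0,0,0,-1],[0,-0.05,1.18,0,0,0,-1],[0,-0.05,1.18,0,0,0,-1],[0,-0.05,1.18,0,0,0,-1],[0,-0.05,1.18,0,0,0,-1],[0,-0.05,1.18,0,0,0,-1],[0,-0.05,1.18,0,0,0,-1]]' 30
```

```text
clock: 11.25
position: [0.5331, 0.0866, 0.1232]
ee_rot: [-0.03, 1.0, 0.0, 0.001]
ft_force: [0.0, -1.8, 7.2]
grip_width: 0.104
grasp_force: 29.5
```

```bash

python3 -m pendant '[[0,0.13,-0.07,0,0,0,-1],[0,0.26,-0.12,0,0,0,-1],[0,0.56,-0.18,0,0,0,-1],[0,0.85,-0.17,0,0,0,-1],[0,1.14,-0.08,0,0,0,-1],[0,1.39,0.08,0,0,0,-1],[0,1.60,0.30,0,0,0,-1],[0,1.76,0.56,0,0,0,-1],[0,1.78,0.6,0,0,0,-1],[0,1.78,0.6,0,0,0,-1]]'
```

```text
clock: 12.5
position: [0.528, 0.1734, 0.0931]
ee_rot: [-0.029, 1.0, -0.001, 0.001]
ft_force: [-0.7, -13.3, 20.2]
grip_width: 0.099
grasp_force: 33.3
```

```bash

python3 -m pendant '[[0,0,0,0,0,0,0],[0,0,0,0,0,0,0],[0,0,0,0,0,0,0],[0,0,-1.2,0,0,0,0],[0,0,-2,0,0,0,0],[0,-2.3,-2,0,0,0,0],[0,-4.6,-2,0,0,0,0],[0,-4.6,-2,0,0,0,0],[0,-4.6,-2,0,0,0,0],[0,-4.6,-2,0,0,0,0]]'
python3 - <<'E'
from h import *
go(tote(0,-.0597,.1105))
t=np.radians(TY)
p,D=snap('top');P=cloud('top',D)
x=(P[...,0]-TC[0])*np.cos(t)+(P[...,1]-TC[1])*np.sin(t); y=-(P[...,0]-TC[0])*np.sin(t)+(P[...,1]-TC[1])*np.cos(t); z=P[...,2]
for xc in (-.06,-.03,0,.03,.06,.09):
    k=(abs(x-xc)<.012)&(y>.145)&(y<.2)&(z>.1)&(z<.2)
    if k.any(): print(xc,k.sum(),'y',np.percentile(y[k],[5,50,95]).round(3),'z',np.percentile(z[k],[5,50,95]).round(3))
E
```

```text
clock: 13.75
position: [0.5402, -0.0577, 0.1919]
ee_rot: [-0.027, 1.0, -0.0, -0.0]
ft_force: [0.1, 1.2, 1.0]
grip_width: 0.501
grasp_force: 0.0
row [-0.03 -0.09  2.29] [-0.   -0.   -0.04]
-0.06 33 y [0.171 0.175 0.178] z [0.131 0.136 0.138]
-0.03 39 y [0.172 0.175 0.18 ] z [0.133 0.135 0.139]
0 37 y [0.171 0.175 0.178] z [0.13  0.135 0.139]
0.03 36 y [0.172 0.176 0.18 ] z [0.132 0.136 0.139]
0.06 38 y [0.171 0.174 0.179] z [0.132 0.135 0.138]
0.09 34 y [0.172 0.175 0.18 ] z [0.133 0.136 0.139]
```

Left bail is fully out (y 0.1755, as expected). Now the right bail.

```bash

python3 -m pendant '[[0,-0.06,1,0,0,0,0],[0,-0.06,1.8,0,0,0,0],[0,-0.06,2.29,0,0,0,0],[0,-0.06,2.29,0,0,0,0],[0,-0.06,2.29,0,0,0,-1],[0,-0.06,2.29,0,0,0,-1],[0,-0.06,2.29,0,0,0,-1],[0,-0.06,2.29,0,0,0,-1],[0,-0.06,2.29,0,0,0,-1],[0,-0.06,2.29,0,0,0,-1]]'
python3 -m pendant '[[0,-0.04,-0.19,0,0,0,-1],[0,-0.15,-0.47,0,0,0,-1],[0,-0.32,-0.71,0,0,0,-1],[0,-0.55,-0.9,0,0,0,-1],[0,-0.82,-1.03,0,0,0,-1],[0,-1.12,-1.09,0,0,0,-1],[0,-1.41,-1.07,0,0,0,-1],[0,-1.7,-0.98,0,0,0,-1],[0,-1.95,-0.82,0,0,0,-1],[0,-2.16,-0.61,0,0,0,-1]]'
```

```text
clock: 15.05
position: [0.542, -0.0621, 0.079]
ee_rot: [-0.028, 1.0, -0.003, 0.002]
ft_force: [4.6, -17.8, -4.0]
grip_width: 0.101
grasp_force: 30.3
clock: 16.3
position: [0.5482, -0.1663, 0.11]
ee_rot: [-0.03, 1.0, -0.0, 0.001]
ft_force: [-2.1, -1.0, 4.9]
grip_width: 0.095
grasp_force: 34.2
```

```bash

python3 -m pendant '[[0,-0.15,0.25,0,0,0,-1],[0,-0.18,0.31,0,0,0,-1],[0,-0.18,0.31,0,0,0,-1],[0,-0.18,0.31,0,0,0,0],[0,-0.18,0.31,0,0,0,0],[0,-0.18,0.31,0,0,0,0],[0,-0.18,-0.6,0,0,0,0],[0,-0.18,-1.5,0,0,0,0],[0,-0.18,-2,0,0,0,0.6],[0,-0.18,-2,0,0,0,0.6]]'
python3 - <<'E'
from h import *
t=np.radians(TY)
p,D=snap('top','t5.png');P=cloud('top',D)
x=(P[...,0]-TC[0])*np.cos(t)+(P[...,1]-TC[1])*np.sin(t); y=-(P[...,0]-TC[0])*np.sin(t)+(P[...,1]-TC[1])*np.cos(t); z=P[...,2]
for xc in (-.09,-.06,-.03,.06,.09):
    k=(abs(x-xc)<.012)&(y<-.145)&(y>-.2)&(z>.1)&(z<.2)
    if k.any(): print(xc,k.sum(),'y',np.percentile(y[k],[5,50,95]).round(3),'z',np.percentile(z[k],[5,50,95]).round(3))
X,Y,Z=P[...,0],P[...,1],P[...,2]
m=(Z>.025)&(Z<.07)&(abs(X-.528)<.14)&(abs(Y-.354)<.14)&(p.min(-1)>80)
n,l,s,c=cv2.connectedComponentsWithStats(m.astype(np.uint8))
for i in range(1,n):
    if s[i,4]>30:
        q=P[l==i];print('bomb',c[i],((q.min(0)+q.max(0))/2).round(4),q[:,2].max())
E
```

```text
clock: 17.55
position: [0.5489, -0.1739, 0.2099]
ee_rot: [-0.03, 1.0, -0.0, 0.002]
ft_force: [-0.9, -0.5, -0.9]
grip_width: 0.801
grasp_force: 0.0
-0.09 10 y [-0.172 -0.17  -0.169] z [0.133 0.138 0.14 ]
-0.06 35 y [-0.177 -0.173 -0.17 ] z [0.134 0.139 0.142]
-0.03 37 y [-0.178 -0.173 -0.169] z [0.134 0.139 0.142]
0.06 34 y [-0.177 -0.173 -0.169] z [0.135 0.138 0.143]
0.09 36 y [-0.177 -0.173 -0.17 ] z [0.134 0.138 0.142]
bomb [169.13432836 202.16791045] [0.5739 0.3933 0.0398] 0.05424657011743128
bomb [201.66666667 205.65591398] [0.5651 0.3    0.0396] 0.05416907712170782
```

```bash
python3 - <<'E'
from h import *
t=np.radians(TY)
p,D=snap('top');P=cloud('top',D)
x=(P[...,0]-TC[0])*np.cos(t)+(P[...,1]-TC[1])*np.sin(t); y=-(P[...,0]-TC[0])*np.sin(t)+(P[...,1]-TC[1])*np.cos(t); z=P[...,2]
for s in (1,-1):
    k=(abs(x)<.09)&(abs(y*s-.138)<.006)&(z>.095)&(z<.115); print('rim end',s,k.sum(),np.percentile(z[k],[10,50,90]).round(4),np.percentile(y[k],[5,95]).round(4))
    k=(abs(y)<.12)&(abs(x*s-.103)<.006)&(z>.095)&(z<.115); print('rim side',s,k.sum(),np.median(z[k]).round(4),np.percentile(x[k],[2,50,98]).round(4))
    k=(abs(x)<.08)&(abs(y*s-.08)<.03)&(z<.03); print('felt',np.median(z[k]))
go([.5651,.3,.12])
E
```

```text
rim end 1 167 [0.1006 0.1033 0.1068] [0.1351 0.1407]
rim side 1 238 0.1039 [0.1031 0.1054 0.1087]
felt 0.009472542220099855
rim end -1 192 [0.0995 0.1034 0.1065] [-0.1408 -0.1347]
rim side -1 224 0.104 [-0.1077 -0.1    -0.0971]
felt 0.009503067556513756
row [-0.92  9.43  2.41] [ 0.   -0.    0.01]
```

The right bail is about 3 mm short of its stop (around 2.69 rad). I'll nudge it down with shut fingers.

```bash

python3 -m pendant '[[0,0,0,0,0,0,-1],[0,0,1,0,0,0,-1],[0,0,1.5,0,0,0,-1],[0,0,1.5,0,0,0,-1],[0,0,1.6,0,0,0,-1],[0,0,1.7,0,0,0,-1],[0,0,1.8,0,0,0,-1],[0,0,1.86,0,0,0,-1],[0,0,1.88,0,0,0,-1],[0,0,1.88,0,0,0,-1]]'
```

```text
clock: 18.9
position: [0.5478, -0.1737, 0.114]
ee_rot: [-0.03, 1.0, 0.0, 0.0]
ft_force: [-0.5, -0.5, -0.1]
grip_width: 0.001
grasp_force: 0.0
```

```bash

python3 -m pendant '[[0,0,0.04,0,0,0,-1],[0,0,0.08,0,0,0,-1],[0,0,0.12,0,0,0,-1],[0,0,0.16,0,0,0,-1],[0,0,0.2,0,0,0,-1],[0,0,0.2,0,0,0,-1],[0,0,0.2,0,0,0,-1],[0,0,0.2,0,0,0,-1],[0,0,0.2,0,0,0,-1],[0,0,0.2,0,0,0,-1]]'
python3 - <<'E'
from h import *
t=np.radians(TY)
for c in('top','scene'):
    p,D=snap(c);P=cloud(c,D)
    x=(P[...,0]-TC[0])*np.cos(t)+(P[...,1]-TC[1])*np.sin(t); y=-(P[...,0]-TC[0])*np.sin(t)+(P[...,1]-TC[1])*np.cos(t); z=P[...,2]
    k=(abs(x-.065)<.035)&(y<-.145)&(y>-.2)&(z>.1)&(z<.2)
    print(k.sum(),'y',np.percentile(y[k],[5,50,95]).round(3),'z',np.percentile(z[k],[5,50,95]).round(3))
E
```

```text
clock: 20.15
position: [0.5488, -0.1744, 0.1108]
ee_rot: [-0.029, 1.0, 0.001, 0.002]
ft_force: [-29.1, 8.8, 67.8]
grip_width: 0.002
grasp_force: 33.9
70 y [-0.179 -0.174 -0.17 ] z [0.132 0.136 0.139]
76 y [-0.178 -0.174 -0.17 ] z [0.133 0.139 0.143]
```

Right bail is now at its stop. The contact also calibrates the tip: ZO ≈ 41 mm. Next, the first bomb.

```bash
sed -i 's/ZO=.033/ZO=.041/' h.py
python3 -m pendant '[[0,0,-1.2,0,0,0,0],[-0.33,1,-1.8,0,0,0,0.6],[-0.33,4,-1.8,0,0,0,0.6],[-0.33,9.4,-1.8,0,0,0,0.6],[-0.33,9.4,-1.8,0,0,0,0.6],[-0.33,9.4,-1.8,0,0,0,0.6],[-0.33,9.4,-1.8,0,0,0,0.6],[-0.33,9.4,-1.8,0,0,0,0.6],[-0.33,9.4,-1.8,0,0,0,0.6],[-0.33,9.4,-1.8,0,0,0,0.6]]'
python3 -c "
from h import *
go([.5651,.3,.10]);go([.5651,.3,.022])
p,D=snap('top');P=cloud('top',D);print([(q['pixel'],q['p']) for q in manip.tip_of('bomb1_center','top')])"
```

```text
clock: 21.5
position: [0.5343, 0.3011, 0.1931]
ee_rot: [-0.033, 0.999, 0.0, -0.001]
ft_force: [-0.7, -0.5, -0.5]
grip_width: 0.801
grasp_force: 0.0
row [-0.62 -0.06  2.68] [ 0.01 -0.01  0.05]
row [-0.62 -0.07  4.24] [ 0.01 -0.01  0.05]
[]
```

```bash

python3 -m pendant '[[-0.62,-0.06,0.5,0,0,0,0.6],[-0.62,-0.06,1.5,0,0,0,0.6],[-0.62,-0.06,2.5,0,0,0,0.6],[-0.62,-0.06,3.2,0,0,0,0.6],[-0.62,-0.06,3.2,0,0,0,0.6],[-0.62,-0.06,3.2,0,0,0,0.6],[-0.62,-0.06,3.2,0,0,0,0.6],[-0.62,-0.06,3.2,0,0,0,0.6],[-0.62,-0.06,3.2,0,0,0,0.6],[-0.62,-0.06,3.2,0,0,0,0.6]]'
python3 - <<'E'
from h import *
go([.5651,.3,.022])
p,D=snap('scene');cv2.imwrite('pics/s6.png',cv2.resize(p[130:240,310:430],None,fx=6,fy=5.4,interpolation=cv2.INTER_CUBIC)[...,::-1])
E
```

```text
clock: 22.85
position: [0.5673, 0.2954, 0.0342]
ee_rot: [-0.03, 1.0, 0.0, 0.0]
ft_force: [0.8, -0.7, -0.3]
grip_width: 0.802
grasp_force: 0.0
row [0.04 0.09 1.06] [0.   0.   0.01]
```

View pics/s6.png

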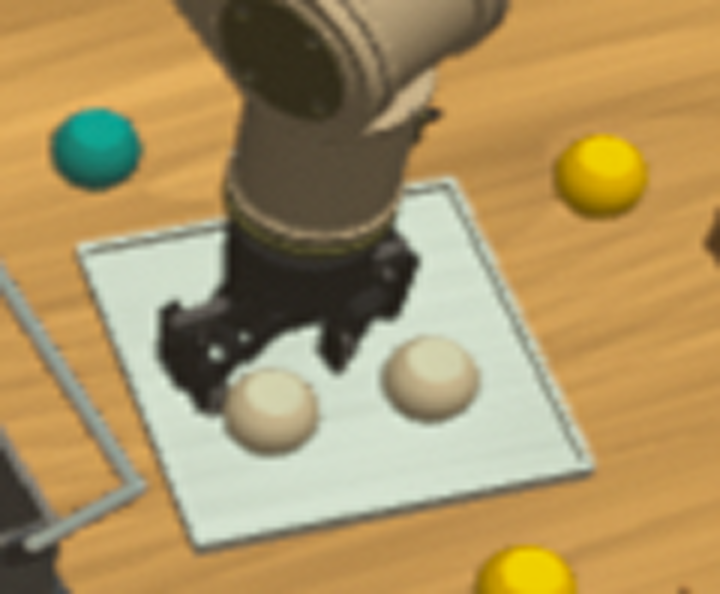

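The fingers straddle the left bomb, with tips at full pixels (345.3,205.9) and (366.7,198.5). I'll check the tip position against the bomb.

```bash
python3 - <<'E'
from h import *
for z in (.055,.065,.075): print(z,world('scene',(356,202.2),z=z).round(4))
p,D=snap('scene');P=cloud('scene',D);X,Y,Z=[P[...,i] for i in range(3)]
m=(Z>.025)&(Z<.07)&(abs(X-.528)<.14)&(abs(Y-.354)<.14)&(p.min(-1)>100)
n,l,s,c=cv2.connectedComponentsWithStats(m.astype(np.uint8))
for i in range(1,n):
    if s[i,4]>30:
        q=P[l==i];print('bomb',c[i],((q.min(0)+q.max(0))/2).round(4),'topface',q[q[:,2]>.046].mean(0).round(4),world('scene',c[i],z=.034))
E
```

```text
0.055 [0.5657 0.3051 0.055 ]
0.065 [0.5713 0.3013 0.065 ]
0.075 [0.577  0.2974 0.075 ]
bomb [381.36309524 198.60119048] [0.5764 0.393  0.0438] topface [0.5756 0.3924 0.051 ] [0.57007092 0.39697932 0.034     ]
bomb [355.12738854 204.74522293] [0.5638 0.3045 0.0428] topface [0.567  0.3005 0.0511] [0.56191079 0.30647237 0.034     ]
```

```bash

python3 -m pendant '[[0.04,0.09,0.3,0,0,0,0.6],[0.04,0.09,0.6,0,0,0,0.6],[0.04,0.09,0.88,0,0,0,0.6],[0.04,0.09,0.88,0,0,0,0.6],[0.04,0.09,0.88,0,0,0,-1],[0.04,0.09,0.88,0,0,0,-1],[0.04,0.09,0.88,0,0,0,-1],[0.04,0.09,0.88,0,0,0,-1],[0.04,0.09,0.88,0,0,0,-1],[0.04,0.09,0.88,0,0,0,-1]]' 20
```

```text
clock: 24.2
position: [0.5653, 0.2998, -0.0096]
ee_rot: [-0.03, 1.0, 0.0, 0.0]
ft_force: [0.4, -0.7, 4.2]
grip_width: 0.611
grasp_force: 21.6
```

Gripped at about 52 to 54 mm. Lift and carry to the tote at (0, -0.055).

```bash

python3 -m pendant '[[0,0,-0.3,0,0,0,-1],[0,0,-0.7,0,0,0,-1],[0,0,-1.2,0,0,0,-1],[0,0,-1.9,0,0,0,-1],[0,0,-2.6,0,0,0,-1],[0,0,-3.3,0,0,0,-1],[0,0,-3.8,0,0,0,-1],[0,0,-4,0,0,0,-1],[0,0,-4,0,0,0,-1],[0,0,-4,0,0,0,-1]]'
python3 -c "
from h import *
go(tote(0,-.055,.19+.041))"
```

```text
clock: 25.45
position: [0.5644, 0.2994, 0.1888]
ee_rot: [-0.03, 1.0, -0.0, -0.001]
ft_force: [0.2, 0.2, -0.9]
grip_width: 0.608
grasp_force: 21.6
row [ 0.88 -7.1  -0.02] [-0.01 -0.01  0.  ]
```

```bash

python3 -m pendant '[[0.1,-0.5,0,0,0,0,-1],[0.2,-1.4,0,0,0,0,-1],[0.3,-2.4,0,0,0,0,-1],[0.4,-3.4,0,0,0,0,-1],[0.55,-4.4,0,0,0,0,-1],[0.7,-5.4,0,0,0,0,-1],[0.8,-6.3,0,0,0,0,-1],[0.88,-6.9,0,0,0,0,-1],[0.88,-7.1,0,0,0,0,-1],[0.88,-7.1,0,0,0,0,-1]]'
python3 -c "
from h import *
go(tote(0,-.055,-.005+.041))"
```

```text
clock: 26.7
position: [0.5422, -0.0571, 0.1894]
ee_rot: [-0.03, 1.0, 0.0, -0.0]
ft_force: [0.7, 0.8, -1.8]
grip_width: 0.609
grasp_force: 21.6
row [ 0.01 -0.01  3.89] [ 0.   -0.01  0.  ]
```

```bash

python3 -m pendant '[[0,0,0.4,0,0,0,-1],[0,0,1,0,0,0,-1],[0,0,1.6,0,0,0,-1],[0,0,2.2,0,0,0,-1],[0,0,2.8,0,0,0,-1],[0,0,3.2,0,0,0,-1],[0,0,3.45,0,0,0,-1],[0,0,3.6,0,0,0,-1],[0,0,3.65,0,0,0,-1],[0,0,3.65,0,0,0,-1]]'
python3 -m pendant '[[0,0,0.04,0,0,0,-1],[0,0,0.08,0,0,0,-1],[0,0,0.11,0,0,0,-1],[0,0,0.14,0,0,0,-1],[0,0,0.16,0,0,0,-1],[0,0,0.18,0,0,0,-1],[0,0,0.19,0,0,0,-1],[0,0,0.2,0,0,0,-1],[0,0,0.2,0,0,0,-1],[0,0,0.2,0,0,0,-1]]'
```

```text
clock: 27.95
position: [0.5427, -0.0572, 0.0079]
ee_rot: [-0.03, 1.0, 0.0, 0.0]
ft_force: [0.1, 0.0, -1.4]
grip_width: 0.612
grasp_force: 21.6
clock: 29.2
position: [0.5424, -0.0573, -0.0025]
ee_rot: [-0.03, 1.0, 0.0, 0.0]
ft_force: [-0.6, 0.2, -1.8]
grip_width: 0.608
grasp_force: 21.6
```

Not yet in contact. I'll go down another 2 mm in small steps, checking the force.

```bash

python3 -m pendant '[[0,0,0.01,0,0,0,-1],[0,0,0.02,0,0,0,-1],[0,0,0.03,0,0,0,-1],[0,0,0.04,0,0,0,-1],[0,0,0.04,0,0,0,-1],[0,0,0.04,0,0,0,-1],[0,0,0.04,0,0,0,-1],[0,0,0.04,0,0,0,-1],[0,0,0.04,0,0,0,-1],[0,0,0.04,0,0,0,-1]]'
```

```text
clock: 30.45
position: [0.5424, -0.0573, -0.0045]
ee_rot: [-0.03, 1.0, 0.0, 0.0]
ft_force: [-0.8, -0.2, -1.2]
grip_width: 0.611
grasp_force: 21.6
```

```bash

python3 -m pendant '[[0,0,0.01,0,0,0,-1],[0,0,0.02,0,0,0,-1],[0,0,0.02,0,0,0,-1],[0,0,0.02,0,0,0,-1],[0,0,0.02,0,0,0,-1],[0,0,0.02,0,0,0,-1],[0,0,0.02,0,0,0,-1],[0,0,0.02,0,0,0,-1],[0,0,0.02,0,0,0,-1],[0,0,0.02,0,0,0,-1]]'
```

```text
clock: 31.7
position: [0.5424, -0.0573, -0.0051]
ee_rot: [-0.03, 1.0, 0.0, 0.0]
ft_force: [-2.6, -0.4, 6.3]
grip_width: 0.608
grasp_force: 22.0
```

Contact is at z -0.0051, as predicted. Release, lift, and check both bombs.

```bash

python3 -m pendant '[[0,0,0,0,0,0,0.3],[0,0,0,0,0,0,0.4],[0,0,0,0,0,0,0.5],[0,0,0,0,0,0,0.55],[0,0,-0.1,0,0,0,0.55],[0,0,-0.5,0,0,0,0.55],[0,0,-1.2,0,0,0,0.55],[0,0,-2.2,0,0,0,0.55],[0,0,-3.2,0,0,0,0.6],[0,0,-4,0,0,0,0.6]]'
python3 -m pendant '[[0,1,-4,0,0,0,0.6],[-0.2,3,-4,0,0,0,0.6],[-0.3,5,-4,0,0,0,0.6],[-0.4,6,-4,0,0,0,0.6],[-0.4,6,-4,0,0,0,0.6],[-0.4,6,-4,0,0,0,0.6],[-0.4,6,-4,0,0,0,0.6],[-0.4,6,-4,0,0,0,0.6],[-0.4,6,-4,0,0,0,0.6],[-0.4,6,-4,0,0,0,0.6]]' 
cat > bombs.py <<'E'
from h import *
for cam in ('top','scene'):
    p,D=snap(cam);P=cloud(cam,D);X,Y,Z=[P[...,i] for i in range(3)];t=np.radians(TY)
    hsv=cv2.cvtColor(p,cv2.COLOR_RGB2HSV)
    tx=(X-TC[0])*np.cos(t)+(Y-TC[1])*np.sin(t);ty=-(X-TC[0])*np.sin(t)+(Y-TC[1])*np.cos(t)
    m=(Z>.025)&(Z<.07)&(p.min(-1)>80)&(((abs(X-.53)<.16)&(abs(Y-.354)<.16))|((abs(tx)<.09)&(abs(ty)<.125)))
    n,l,s,c=cv2.connectedComponentsWithStats(m.astype(np.uint8))
    for i in range(1,n):
        if s[i,4]>40:
            q=P[l==i];z=q[:,2].max();f=q[q[:,2]>z-.007]
            print(cam,'bomb px',c[i].round(0),s[i,4],'topface',f.mean(0).round(4),'zmax',z.round(4))
E
python3 bombs.py
```

```text
clock: 32.95
position: [0.5425, -0.0576, 0.197]
ee_rot: [-0.03, 1.0, 0.0, 0.001]
ft_force: [0.4, -0.3, 0.0]
grip_width: 0.801
grasp_force: 0.0
clock: 34.2
position: [0.5445, 0.2416, 0.3946]
ee_rot: [-0.029, 1.0, 0.0, 0.0]
ft_force: [0.7, 0.1, 0.7]
grip_width: 0.797
grasp_force: 0.0
top bomb px [330. 214.] 288 topface [ 0.5435 -0.0565  0.0534] zmax 0.0579
scene bomb px [381. 200.] 199 topface [0.5754 0.3901 0.0565] zmax 0.0608
scene bomb px [247. 233.] 207 topface [ 0.5425 -0.056   0.0587] zmax 0.0629
```

```bash
python3 -c "
from h import *
go([.574,.393,.06+.041])"
```

```text
row [-0.77  2.97  6.69] [ 0.    0.   -0.01]
```

```bash

python3 -m pendant '[[-0.3,1,1,0,0,0,0.6],[-0.6,2,2,0,0,0,0.6],[-0.77,2.97,3,0,0,0,0.6],[-0.77,2.97,4.2,0,0,0,0.6],[-0.77,2.97,5.4,0,0,0,0.6],[-0.77,2.97,6.69,0,0,0,0.6],[-0.77,2.97,6.69,0,0,0,0.6],[-0.77,2.97,6.69,0,0,0,0.6],[-0.77,2.97,6.69,0,0,0,0.6],[-0.77,2.97,6.69,0,0,0,0.6]]'
python3 -c "
from h import *
go([.574,.393,-.0096+.041])"; python3 bombs.py
```

```text
clock: 35.55
position: [0.5751, 0.3947, 0.0627]
ee_rot: [-0.03, 1.0, 0.001, 0.001]
ft_force: [-0.7, -0.2, -0.7]
grip_width: 0.801
grasp_force: 0.0
row [ 0.03 -0.04  1.45] [0.02 0.02 0.  ]
top bomb px [169. 205.] 188 topface [0.5698 0.3929 0.0492] zmax 0.0536
top bomb px [330. 214.] 287 topface [ 0.5432 -0.0567  0.0539] zmax 0.0588
scene bomb px [381. 200.] 195 topface [0.5754 0.391  0.0551] zmax 0.0598
scene bomb px [247. 233.] 210 topface [ 0.5437 -0.0584  0.0577] zmax 0.0626
```

```bash

python3 -m pendant '[[0.02,-0.04,0.5,0,0,0,0.6],[0.02,-0.04,1,0,0,0,0.6],[0.02,-0.04,1.3,0,0,0,0.6],[0.02,-0.04,1.45,0,0,0,0.6],[0.02,-0.04,1.45,0,0,0,0.6],[0.02,-0.04,1.45,0,0,0,-1],[0.02,-0.04,1.45,0,0,0,-1],[0.02,-0.04,1.45,0,0,0,-1],[0.02,-0.04,1.45,0,0,0,-1],[0.02,-0.04,1.45,0,0,0,-1]]' 20
python3 -m pendant '[[0,0,-0.3,0,0,0,-1],[0,0,-0.7,0,0,0,-1],[0,0,-1.2,0,0,0,-1],[0,0,-1.9,0,0,0,-1],[0,0,-2.6,0,0,0,-1],[0,0,-3.3,0,0,0,-1],[0,0,-3.8,0,0,0,-1],[0,0,-4,0,0,0,-1],[0,0,-4,0,0,0,-1],[0,0,-4,0,0,0,-1]]'
python3 -c "
from h import *
go(tote(0,.055,.19+.041))"
```

```text
clock: 36.9
position: [0.5735, 0.3924, -0.0112]
ee_rot: [-0.03, 1.0, 0.001, 0.001]
ft_force: [-1.6, -1.0, 6.3]
grip_width: 0.611
grasp_force: 20.9
clock: 38.15
position: [0.5724, 0.3915, 0.1862]
ee_rot: [-0.03, 1.0, -0.001, -0.001]
ft_force: [-0.1, -0.3, -0.8]
grip_width: 0.609
grasp_force: 21.4
row [ 1.15 -6.73 -0.07] [-0.01 -0.01  0.01]
```

```bash

python3 -m pendant '[[0.1,-0.5,0,0,0,0,-1],[0.2,-1.3,0,0,0,0,-1],[0.4,-2.2,0,0,0,0,-1],[0.6,-3.2,0,0,0,0,-1],[0.7,-4.2,0,0,0,0,-1],[0.9,-5.2,0,0,0,0,-1],[1,-6,0,0,0,0,-1],[1.15,-6.55,0,0,0,0,-1],[1.15,-6.73,0,0,0,0,-1],[1.15,-6.73,0,0,0,0,-1]]'
python3 -m pendant '[[0,0,0.4,0,0,0,-1],[0,0,1,0,0,0,-1],[0,0,1.6,0,0,0,-1],[0,0,2.2,0,0,0,-1],[0,0,2.8,0,0,0,-1],[0,0,3.2,0,0,0,-1],[0,0,3.45,0,0,0,-1],[0,0,3.6,0,0,0,-1],[0,0,3.65,0,0,0,-1],[0,0,3.65,0,0,0,-1]]'
```

```text
clock: 39.4
position: [0.5357, 0.0528, 0.187]
ee_rot: [-0.03, 1.0, 0.0, -0.0]
ft_force: [0.4, 0.3, -0.5]
grip_width: 0.609
grasp_force: 21.4
clock: 40.65
position: [0.5361, 0.0526, 0.0054]
ee_rot: [-0.03, 1.0, 0.0, 0.0]
ft_force: [0.7, 0.1, -0.6]
grip_width: 0.606
grasp_force: 21.4
```

```bash

python3 -m pendant '[[0,0,0.03,0,0,0,-1],[0,0,0.06,0,0,0,-1],[0,0,0.09,0,0,0,-1],[0,0,0.12,0,0,0,-1],[0,0,0.14,0,0,0,-1],[0,0,0.16,0,0,0,-1],[0,0,0.17,0,0,0,-1],[0,0,0.18,0,0,0,-1],[0,0,0.18,0,0,0,-1],[0,0,0.18,0,0,0,-1]]'
```

```text
clock: 41.9
position: [0.5357, 0.0525, -0.004]
ee_rot: [-0.03, 1.0, 0.0, 0.0]
ft_force: [0.6, 0.6, -0.6]
grip_width: 0.612
grasp_force: 21.4
```

```bash

python3 -m pendant '[[0,0,0.01,0,0,0,-1],[0,0,0.02,0,0,0,-1],[0,0,0.02,0,0,0,-1],[0,0,0.02,0,0,0,-1],[0,0,0.02,0,0,0,-1],[0,0,0.02,0,0,0,-1],[0,0,0.02,0,0,0,-1],[0,0,0.02,0,0,0,-1],[0,0,0.02,0,0,0,-1],[0,0,0.02,0,0,0,-1]]'
```

```text
clock: 43.15
position: [0.5357, 0.0524, -0.005]
ee_rot: [-0.03, 1.0, 0.0, -0.0]
ft_force: [0.7, 1.0, -0.2]
grip_width: 0.612
grasp_force: 21.4
```

```bash

python3 -m pendant '[[0,0,0.01,0,0,0,-1],[0,0,0.02,0,0,0,-1],[0,0,0.02,0,0,0,-1],[0,0,0.02,0,0,0,-1],[0,0,0.02,0,0,0,-1],[0,0,0.02,0,0,0,-1],[0,0,0.02,0,0,0,-1],[0,0,0.02,0,0,0,-1],[0,0,0.02,0,0,0,-1],[0,0,0.02,0,0,0,-1]]'
```

```text
clock: 44.4
position: [0.5357, 0.0525, -0.006]
ee_rot: [-0.03, 1.0, 0.0, -0.0]
ft_force: [-0.1, 0.7, -1.2]
grip_width: 0.611
grasp_force: 21.4
```

```bash

python3 -m pendant '[[0,0,0.01,0,0,0,-1],[0,0,0.02,0,0,0,-1],[0,0,0.02,0,0,0,-1],[0,0,0.02,0,0,0,-1],[0,0,0.02,0,0,0,-1],[0,0,0.02,0,0,0,-1],[0,0,0.02,0,0,0,-1],[0,0,0.02,0,0,0,-1],[0,0,0.02,0,0,0,-1],[0,0,0.02,0,0,0,-1]]'
```

```text
clock: 45.65
position: [0.5358, 0.0525, -0.0067]
ee_rot: [-0.03, 1.0, 0.0, 0.0]
ft_force: [-2.4, -0.5, 5.0]
grip_width: 0.616
grasp_force: 21.7
```

```bash

python3 -m pendant '[[0,0,0,0,0,0,0.3],[0,0,0,0,0,0,0.4],[0,0,0,0,0,0,0.5],[0,0,0,0,0,0,0.55],[0,0,-0.1,0,0,0,0.55],[0,0,-0.5,0,0,0,0.55],[0,0,-1.2,0,0,0,0.55],[0,0,-2.2,0,0,0,0.55],[0,0,-3.2,0,0,0,0.2],[0,0,-4,0,0,0,-0.2]]'
python3 bombs.py
python3 - <<'E'
from h import *
go(tote(0,.1755,.18+.041)); go(tote(0,.1755,.09+.041))
p,D=snap('top');P=cloud('top',D)
t=np.radians(TY);x=(P[...,0]-TC[0])*np.cos(t)+(P[...,1]-TC[1])*np.sin(t); y=-(P[...,0]-TC[0])*np.sin(t)+(P[...,1]-TC[1])*np.cos(t); z=P[...,2]
for s in (1,-1):
    k=(abs(x-.065)<.035)&(y*s>.145)&(y*s<.2)&(z>.1)&(z<.2)
    print(s,'y',np.median(y[k]).round(4),'z',np.median(z[k]).round(4))
E
```

```text
clock: 46.9
position: [0.536, 0.0523, 0.1955]
ee_rot: [-0.03, 1.0, 0.0, 0.001]
ft_force: [0.8, 0.1, -0.1]
grip_width: 0.405
grasp_force: 0.0
top bomb px [333. 214.] 174 topface [ 0.5445 -0.0603  0.0554] zmax 0.0605
scene bomb px [279. 221.] 203 topface [0.5371 0.0502 0.0584] zmax 0.0633
scene bomb px [247. 233.] 206 topface [ 0.5448 -0.057   0.0584] zmax 0.0628
row [0.06 2.41 0.36] [0.01 0.05 0.  ]
row [0.07 2.4  2.16] [0.01 0.05 0.  ]
1 y 0.1752 z 0.1355
-1 y -0.1744 z 0.1361
```

Both bombs are on the felt, top faces at about 0.055. Now the left bail goes in.

```bash

python3 -m pendant '[[0.06,1.2,0.36,0,0,0,-0.2],[0.06,2.4,0.36,0,0,0,-0.2],[0.06,2.4,0.9,0,0,0,-0.2],[0.06,2.4,1.6,0,0,0,-0.2],[0.06,2.4,2.16,0,0,0,-0.2],[0.06,2.4,2.16,0,0,0,-0.2],[0.06,2.4,2.16,0,0,0,-1],[0.06,2.4,2.16,0,0,0,-1],[0.06,2.4,2.16,0,0,0,-1],[0.06,2.4,2.16,0,0,0,-1]]' 35
```

```text
clock: 48.3
position: [0.5261, 0.1731, 0.086]
ee_rot: [-0.03, 1.0, 0.001, 0.001]
ft_force: [-1.3, 4.2, 4.6]
grip_width: 0.104
grasp_force: 34.6
```

```bash

python3 -m pendant '[[0,-0.15,-0.26,0,0,0,-1],[0,-0.36,-0.48,0,0,0,-1],[0,-0.61,-0.63,0,0,0,-1],[0,-0.9,-0.72,0,0,0,-1],[0,-1.19,-0.74,0,0,0,-1],[0,-1.49,-0.68,0,0,0,-1],[0,-1.76,-0.55,0,0,0,-1],[0,-1.99,-0.36,0,0,0,-1],[0,-2.16,-0.12,0,0,0,-1],[0,-2.27,0.16,0,0,0,-1]]'
python3 -m pendant '[[0,-0.03,0.15,0,0,0,-1],[0,-0.04,0.3,0,0,0,-1],[0,-0.04,0.36,0,0,0,-1],[0,-0.04,0.36,0,0,0,-1],[0,-0.04,0.36,0,0,0,-1],[0,-0.04,0.36,0,0,0,-1],[0,-0.04,0.36,0,0,0,-1],[0,-0.04,0.36,0,0,0,-1],[0,-0.04,0.36,0,0,0,-1],[0,-0.04,0.36,0,0,0,-1]]'
```

```text
clock: 49.55
position: [0.5329, 0.0588, 0.0763]
ee_rot: [-0.03, 1.0, 0.0, 0.001]
ft_force: [3.6, 9.5, 2.6]
grip_width: 0.103
grasp_force: 34.5
clock: 50.8
position: [0.5342, 0.058, 0.0623]
ee_rot: [-0.03, 1.0, 0.001, 0.002]
ft_force: [-12.9, 4.2, 44.4]
grip_width: 0.098
grasp_force: 40.0
```

Left bail is at its stop. Release and go to the right bail.

```bash

python3 -m pendant '[[0,0,-0.1,0,0,0,-0.2],[0,0,-0.1,0,0,0,-0.2],[0,0,-0.1,0,0,0,-0.2],[0,0,-1.2,0,0,0,-0.2],[0,0,-2.4,0,0,0,-0.2],[0,-1.2,-2.4,0,0,0,-0.2],[0,-2.4,-2.4,0,0,0,-0.2],[0,-3.6,-2.4,0,0,0,-0.2],[0,-4.65,-2.4,0,0,0,-0.2],[0,-4.65,-2.4,0,0,0,-0.2]]'
python3 - <<'E'
from h import *
go(tote(0,-.1748,.09+.041))
p,D=snap('top');P=cloud('top',D)
t=np.radians(TY);x=(P[...,0]-TC[0])*np.cos(t)+(P[...,1]-TC[1])*np.sin(t); y=-(P[...,0]-TC[0])*np.sin(t)+(P[...,1]-TC[1])*np.cos(t); z=P[...,2]
k=(abs(x)<.09)&(y>.035)&(y<.085)&(z>.1)&(z<.16)
print('y',np.percentile(y[k],[5,50,95]).round(4),'z',np.median(z[k]).round(4))
E
```

```text
clock: 52.05
position: [0.5449, -0.1807, 0.1783]
ee_rot: [-0.026, 1.0, -0.001, -0.001]
ft_force: [0.5, 1.4, -0.4]
grip_width: 0.4
grasp_force: 0.0
row [-0.09  0.07  1.77] [-0.02 -0.01 -0.05]
y [0.0556 0.0601 0.0646] z 0.1128
```

```bash

python3 -m pendant '[[-0.08,0.07,0.6,0,0,-0.05,-0.2],[-0.08,0.07,1.2,0,0,-0.05,-0.2],[-0.08,0.07,1.77,0,0,-0.05,-0.2],[-0.08,0.07,1.77,0,0,-0.05,-0.2],[-0.08,0.07,1.77,0,0,-0.05,-0.2],[-0.08,0.07,1.77,0,0,-0.05,-1],[-0.08,0.07,1.77,0,0,-0.05,-1],[-0.08,0.07,1.77,0,0,-0.05,-1],[-0.08,0.07,1.77,0,0,-0.05,-1],[-0.08,0.07,1.77,0,0,-0.05,-1]]' 35
python3 -m pendant '[[0,0.15,-0.26,0,0,0,-1],[0,0.36,-0.48,0,0,0,-1],[0,0.61,-0.63,0,0,0,-1],[0,0.9,-0.72,0,0,0,-1],[0,1.19,-0.74,0,0,0,-1],[0,1.49,-0.68,0,0,0,-1],[0,1.76,-0.55,0,0,0,-1],[0,1.99,-0.36,0,0,0,-1],[0,2.16,-0.12,0,0,0,-1],[0,2.27,0.16,0,0,0,-1]]'
```

```text
clock: 53.35
position: [0.5515, -0.1766, 0.093]
ee_rot: [-0.032, 0.999, -0.003, 0.003]
ft_force: [2.6, -13.8, 3.2]
grip_width: 0.102
grasp_force: 34.4
clock: 54.6
position: [0.5445, -0.062, 0.0832]
ee_rot: [-0.032, 0.999, -0.003, 0.002]
ft_force: [8.5, -22.2, 0.1]
grip_width: 0.096
grasp_force: 34.3
```

```bash

python3 -m pendant '[[0,0.03,0.15,0,0,0,-1],[0,0.04,0.3,0,0,0,-1],[0,0.04,0.34,0,0,0,-1],[0,0.04,0.34,0,0,0,-1],[0,0.04,0.34,0,0,0,-1],[0,0.04,0.34,0,0,0,-1],[0,0.04,0.34,0,0,0,-1],[0,0.04,0.34,0,0,0,-1],[0,0.04,0.34,0,0,0,-1],[0,0.04,0.34,0,0,0,-1]]'
```

```text
clock: 55.85
position: [0.5466, -0.0614, 0.0716]
ee_rot: [-0.031, 0.999, -0.002, 0.005]
ft_force: [-9.4, -15.4, 49.3]
grip_width: 0.098
grasp_force: 41.9
```

Right bail is at its stop. Release, lift, check the bails and measure the carrier.

```bash

python3 -m pendant '[[0,0,-0.1,0,0,0,-0.2],[0,0,-0.1,0,0,0,-0.2],[0,0,-0.1,0,0,0,-0.2],[0,0,-1.2,0,0,0,-0.2],[0,0,-2.4,0,0,0,-0.2],[0,0,-3.2,0,0,0,0],[0,1,-3.2,0,0,0,0],[0,2.2,-3.2,0,0,0,0],[0,3.4,-3.2,0,0,0,0],[0,3.4,-3.2,0,0,0,0]]'
cat > car.py <<'E'
from h import *
p,D=snap('top');P=cloud('top',D);X,Y,Z=[P[...,i] for i in range(3)]
t=np.radians(TY);x=(X-TC[0])*np.cos(t)+(Y-TC[1])*np.sin(t); y=-(X-TC[0])*np.sin(t)+(Y-TC[1])*np.cos(t)
for s in (1,-1):
    k=(abs(x)<.09)&(y*s>.035)&(y*s<.085)&(Z>.1)&(Z<.16)
    if k.any(): print(s,'bar y',np.percentile(y[k],[5,50,95]).round(4),'z',np.median(Z[k]).round(4),'slope deg',np.degrees(np.polyfit(X[k],Y[k],1)[0]).round(2))
k=(abs(X-.515)<.16)&(abs(Y+.36)<.2)&(Z>.092)&(Z<.11); q=P[k]; print('handle',cv2.minAreaRect(q[:,:2].astype(np.float32)),np.median(q[:,2]),q.mean(0).round(4))
k=(abs(X-.515)<.16)&(abs(Y+.36)<.2)&(Z>.01)&(Z<.025); q=P[k]; print('tray',cv2.minAreaRect(q[:,:2].astype(np.float32)))
E
python3 car.py; python3 -c "
from h import *
o=manip.get_obs();print(o['joint_pos'].round(2))
go([.5166,-.3607,.19+.041],2.5)"
```

```text
clock: 57.1
position: [0.5296, 0.1194, 0.2243]
ee_rot: [-0.038, 0.999, 0.0, -0.001]
ft_force: [0.6, -0.4, 0.0]
grip_width: 0.501
grasp_force: 0.0
1 bar y [0.0555 0.0591 0.0645] z 0.1128 slope deg 5.63
-1 bar y [-0.0641 -0.0594 -0.0553] z 0.113 slope deg 3.41
handle ((0.5166821479797363, -0.3610852062702179), (0.016377417370676994, 0.11925281584262848), 2.3577511310577393) 0.09867773924555034 [ 0.5165 -0.3603  0.0986]
tray ((0.5046665668487549, -0.32467740774154663), (0.21769213676452637, 0.3484133183956146), 18.06207275390625)
[-0.72  0.14  0.47  1.67 -0.06  1.34  1.4 ]
row [ 0.96 -9.49  0.7 ] [ 1.000e-02 -1.000e-02 -1.105e+01]
```

Both bails are fully in (bar y ±0.059, level). The carrier is at (0.5166,-0.3608), yaw 2.4°. I'll turn the tool +91.6° about tool z, the direction the wrist range allows, while moving over the carrier.

```bash

python3 -m pendant '[[0.1,-1,0.3,0,0,1.3,0],[0.2,-2,0.5,0,0,2.6,0],[0.3,-3,0.7,0,0,3.9,0],[0.4,-4,0.7,0,0,5.2,0],[0.5,-5,0.7,0,0,6.5,0],[0.6,-6,0.7,0,0,7.8,0],[0.7,-7,0.7,0,0,9.1,0],[0.8,-8,0.7,0,0,10.4,0],[0.96,-9.4,0.7,0,0,11.4,0],[0.96,-9.49,0.7,0,0,11.4,0]]'
python3 -c "
from h import *
o=manip.get_obs();print(o['joint_pos'].round(2))
go([.5166,-.3608,.12+.041],2.4);go([.5166,-.3608,.085],2.4)"
```

```text
clock: 58.4
position: [0.5115, -0.3692, 0.1901]
ee_rot: [0.694, 0.72, -0.002, 0.0]
ft_force: [-1.0, -0.4, -0.6]
grip_width: 0.501
grasp_force: 0.0
[-0.1   0.46  0.89  1.5  -0.36  1.35  0.86]
row [0.17 0.11 1.4 ] [-0.02  0.02 -0.04]
row [0.17 0.12 2.92] [-0.02  0.02 -0.04]
```

```bash

python3 -m pendant '[[0.17,0.11,0.6,0,0,0,0],[0.17,0.11,1.2,0,0,0,0],[0.17,0.11,1.9,0,0,0,0],[0.17,0.11,2.5,0,0,0,0],[0.17,0.11,2.98,0,0,0,0],[0.17,0.11,2.98,0,0,0,0],[0.17,0.11,2.98,0,0,0,-1],[0.17,0.11,2.98,0,0,0,-1],[0.17,0.11,2.98,0,0,0,-1],[0.17,0.11,2.98,0,0,0,-1]]' 80
```

```text
clock: 59.65
position: [0.5198, -0.3555, 0.043]
ee_rot: [0.691, 0.723, 0.0, 0.001]
ft_force: [-5.2, -0.2, 7.0]
grip_width: 0.174
grasp_force: 79.8
```

Gripped. Lift, then measure where the handle sits relative to the TCP.

```bash

python3 -m pendant '[[0,0,-0.1,0,0,0,-1],[0,0,-0.4,0,0,0,-1],[0,0,-0.8,0,0,0,-1],[0,0,-1.3,0,0,0,-1],[0,0,-1.8,0,0,0,-1],[0,0,-2.4,0,0,0,-1],[0,0,-2.9,0,0,0,-1],[0,0,-3.3,0,0,0,-1],[0,0,-3.5,0,0,0,-1],[0,0,-3.5,0,0,0,-1]]'
cat > held.py <<'E'
from h import *
o=manip.get_obs();q=o['position']
p,D=snap('top','t8.png');P=cloud('top',D);X,Y,Z=[P[...,i] for i in range(3)]
z0=q[2]-.043
k=(abs(X-q[0])<.13)&(abs(Y-q[1])<.16)&(Z>z0-.01)&(Z<z0+.03); w=P[k]
r=cv2.minAreaRect(w[:,:2].astype(np.float32)); print('tray',np.round(r[0],4),np.round(r[1],3),r[2],'tcp',q.round(4),'z pct',np.percentile(w[:,2]-z0,[2,50,98]).round(4))
A=np.c_[w[:,:2]-w[:,:2].mean(0),np.ones(len(w))];print('slopes',np.linalg.lstsq(A,w[:,2],rcond=None)[0].round(4))
E
python3 held.py
python3 -c "
from h import *
go(list(tote(0,0,0)[:2])+[.215+.041],TY)"
```

```text
clock: 60.9
position: [0.5202, -0.3547, 0.2168]
ee_rot: [0.691, 0.723, 0.0, 0.0]
ft_force: [-0.1, 0.7, -6.0]
grip_width: 0.173
grasp_force: 78.5
tray [ 0.5217 -0.3423] [0.16  0.204] 2.6577224731445312 tcp [ 0.5202 -0.3547  0.2168] z pct [0.0013 0.0057 0.0239]
slopes [0.0149 0.0424 0.1822]
row [7.01 0.7  0.02] [-0.  -0.  -0.1]
```

```bash

python3 -m pendant '[[0.4,0.05,0,0,0,0,-1],[1.2,0.1,0,0,0,0,-1],[2.1,0.2,0,0,0,0,-1],[3.1,0.3,0,0,0,-0.05,-1],[4.1,0.4,0,0,0,-0.1,-1],[5.1,0.5,0,0,0,-0.1,-1],[6,0.6,0,0,0,-0.1,-1],[6.7,0.65,0,0,0,-0.1,-1],[7.1,0.7,0,0,0,-0.1,-1],[7.12,0.7,0,0,0,-0.1,-1]]'
sed -i 's/^k=(abs(X-q\[0\])<.13)/#&/' held.py
python3 - <<'E'
from h import *
o=manip.get_obs();q=o['position'];print(q)
go(list(tote(0,.0053,0)[:2])+[.158+.041],TY)
for cam in ('top','scene'):
    p,D=snap(cam,'c_%s.png'%cam);P=cloud(cam,D);X,Y,Z=[P[...,i] for i in range(3)]
    z0=q[2]-.043
    hsv=cv2.cvtColor(p,cv2.COLOR_RGB2HSV)
    k=(abs(X-q[0])<.14)&(abs(Y-q[1])<.18)&(Z>z0-.02)&(Z<z0+.035)&(D>0)
    w=P[k];r=cv2.minAreaRect(w[:,:2].astype(np.float32));print(cam,k.sum(),np.round(r[0],4),np.round(r[1],3),round(r[2],2),'z',np.percentile(w[:,2],[2,50,98]).round(3),z0)
E
```

```text
clock: 62.2
position: [0.5382, 0.0045, 0.2155]
ee_rot: [0.684, 0.729, -0.001, -0.001]
ft_force: [-0.4, -1.1, -6.4]
grip_width: 0.174
grasp_force: 78.5
[0.53816276 0.00448267 0.2154683 ]
row [-0.03  0.    1.15] [-0.01 -0.    0.03]
top 1557 [ 0.5406 -0.0027] [0.161 0.24 ] 3.62 z [0.174 0.179 0.197] 0.1724682985443377
scene 2697 [ 0.5384 -0.0026] [0.167 0.243] 3.25 z [0.174 0.183 0.205] 0.1724682985443377
```

View pics/c_scene.png

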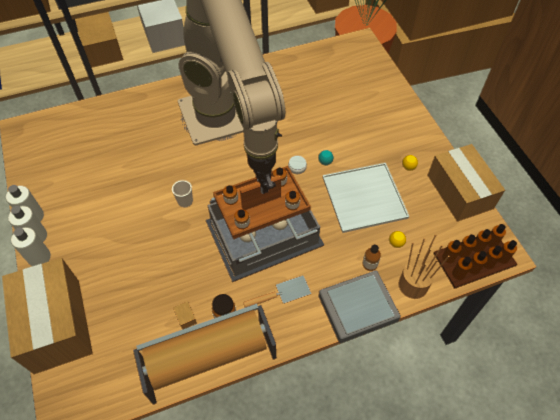

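The carrier hangs level above the tote, at about (262,200). Measured (0.5395,-0.0027), yaw 3.4°, against the tote's (0.5385,-0.0025), 3.4°. Lower it 57 mm.

```bash

python3 -m pendant '[[0,0,0.15,0,0,0,-1],[0,0,0.35,0,0,0,-1],[0,0,0.55,0,0,0,-1],[0,0,0.75,0,0,0,-1],[0,0,0.9,0,0,0,-1],[0,0,1,0,0,0,-1],[0,0,1.05,0,0,0,-1],[0,0,1.08,0,0,0,-1],[0,0,1.1,0,0,0,-1],[0,0,1.1,0,0,0,-1]]'
python3 -m pendant '[[0,0,0.01,0,0,0,-1],[0,0,0.02,0,0,0,-1],[0,0,0.03,0,0,0,-1],[0,0,0.04,0,0,0,-1],[0,0,0.04,0,0,0,-1],[0,0,0.04,0,0,0,-1],[0,0,0.04,0,0,0,-1],[0,0,0.04,0,0,0,-1],[0,0,0.04,0,0,0,-1],[0,0,0.04,0,0,0,-1]]'
```

```text
clock: 63.55
position: [0.5387, 0.0027, 0.1616]
ee_rot: [0.686, 0.728, 0.0, 0.0]
ft_force: [0.2, 0.5, -4.7]
grip_width: 0.173
grasp_force: 78.4
clock: 64.8
position: [0.5386, 0.0026, 0.1595]
ee_rot: [0.686, 0.728, 0.0, -0.0]
ft_force: [0.1, 0.2, -4.9]
grip_width: 0.175
grasp_force: 78.4
```

```bash

python3 -m pendant '[[0.03,0,0,0,0,0,-1],[0.03,0,0,0,0,0,-1],[0.03,0,0.01,0,0,0,-1],[0.03,0,0.02,0,0,0,-1],[0.03,0,0.03,0,0,0,-1],[0.03,0,0.03,0,0,0,-1],[0.03,0,0.03,0,0,0,-1],[0.03,0,0.03,0,0,0,-1],[0.03,0,0.03,0,0,0,-1],[0.03,0,0.03,0,0,0,-1]]'
```

```text
clock: 66.05
position: [0.5386, 0.0041, 0.158]
ee_rot: [0.686, 0.728, 0.0, -0.0]
ft_force: [-0.7, 0.5, -5.0]
grip_width: 0.176
grasp_force: 78.6
```

```bash

python3 -m pendant '[[0,0,0.01,0,0,0,-1],[0,0,0.02,0,0,0,-1],[0,0,0.02,0,0,0,-1],[0,0,0.02,0,0,0,-1],[0,0,0.02,0,0,0,-1],[0,0,0.02,0,0,0,-1],[0,0,0.02,0,0,0,-1],[0,0,0.02,0,0,0,-1],[0,0,0.02,0,0,0,-1],[0,0,0.02,0,0,0,-1]]'
```

```text
clock: 67.3
position: [0.5387, 0.0042, 0.1579]
ee_rot: [0.686, 0.728, 0.0, -0.0]
ft_force: [-5.1, 1.2, 8.0]
grip_width: 0.175
grasp_force: 80.4
```

Contact (force went from -5 to +8 N). Release, retreat straight up and aside, then verify.

```bash

python3 -m pendant '[[0,0,0,0,0,0,-0.5],[0,0,0,0,0,0,-0.2],[0,0,0,0,0,0,0],[0,0,0,0,0,0,0],[0,0,-0.3,0,0,0,0],[0,0,-1,0,0,0,0],[0,0,-2,0,0,0,0],[0,0,-2.6,0,0,0,0],[0,0,-2.6,0,0,0,0],[0,0,-2.6,0,0,0,0]]'
python3 -m pendant '[[1,0,0,0,0,0,0],[2,0,0,0,0,0,0],[3,0,0,0,0,0,0],[4,0,0,0,0,0,0],[5,0,0,0,0,0,0],[5,0,0,0,0,0,0],[5,0,0,0,0,0,0],[5,0,0,0,0,0,0],[5,0,0,0,0,0,0],[5,0,0,0,0,0,0]]'
python3 - <<'E'
from h import *
for cam in ('top','scene'):
    p,D=snap(cam,'f_%s.png'%cam);P=cloud(cam,D);X,Y,Z=[P[...,i] for i in range(3)]
    k=(abs(X-.5385)<.14)&(abs(Y)<.18)&(Z>.117)&(Z<.16)&(D>0)
    w=P[k];r=cv2.minAreaRect(w[:,:2].astype(np.float32));print(cam,'tray',k.sum(),np.round(r[0],4),np.round(r[1],3),round(r[2],2))
    k=(abs(X-.5385)<.1)&(abs(Y)<.12)&(Z>.208)&(Z<.225)
    w=P[k];r=cv2.minAreaRect(w[:,:2].astype(np.float32));print(cam,'handle',np.round(r[0],4),np.round(r[1],3),round(r[2],2),'z',np.median(w[:,2]).round(4),'slope',np.polyfit(w[:,1],w[:,2],1)[0].round(3))
p,D=snap('scene');cv2.imwrite('pics/fcrop.png',cv2.resize(p[90:330,80:440],None,fx=2.2,fy=2.2)[...,::-1])
E
```

```text
clock: 68.55
position: [0.5384, 0.0041, 0.2869]
ee_rot: [0.686, 0.728, 0.0, -0.0]
ft_force: [0.2, 1.1, -0.8]
grip_width: 0.503
grasp_force: 0.0
clock: 69.8
position: [0.5237, 0.2531, 0.2871]
ee_rot: [0.686, 0.728, 0.0, -0.0]
ft_force: [0.7, 0.3, 0.2]
grip_width: 0.502
grasp_force: 0.0
top tray 4338 [ 0.5426 -0.002 ] [0.235 0.243] 4.04
top handle [ 0.5406 -0.0035] [0.017 0.119] 4.13 z 0.2135 slope -0.002
scene tray 2827 [ 0.542  -0.0026] [0.236 0.256] 3.15
scene handle [ 0.5403 -0.0031] [0.02  0.118] 1.96 z 0.2149 slope -0.001
```

View pics/fcrop.png

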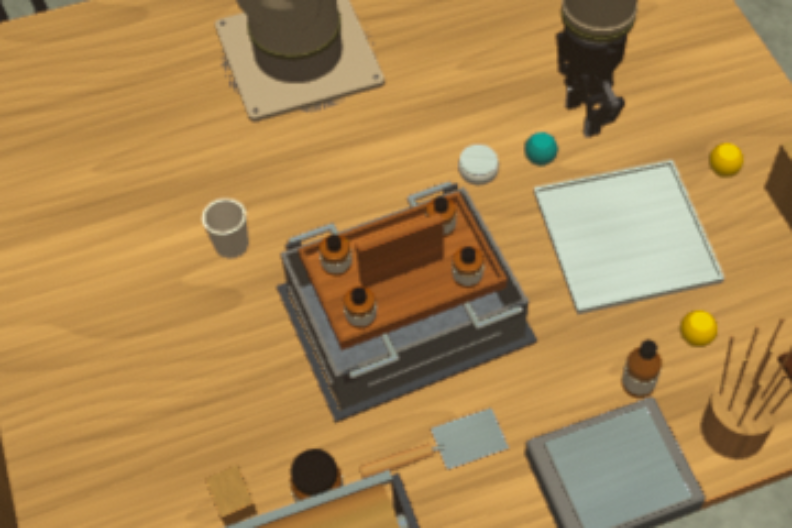

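The carrier sits level and centred on both bails, at about crop (405,265). It is within 2 mm in position and 1° in angle. The pan is empty and the bystanders have not moved. Handing in.

```bash
python3 -c "
from workcell import manip
print(manip.hand_in())"
```

```text
the job is handed in; nothing more can be done
None
```

I handed the job in at about 70 s: both white bath bombs (only two were present) are on the felt, both bails are fully in, and the bottle carrier is stacked on them level, lengthwise and centred to about 2 mm; the hand-in returned no verdict.

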